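# Free a new blender base for use

### The arm

A 6-joint arm with a two-finger parallel gripper is mounted at the origin on a cart in front of the work surface, level with it; the furniture and walls round the work are solid. World frame = base frame: x ahead of the robot, y to its left, z up, the work surface at z = 0. Lengths are in mm, angles in degrees, forces in N, time in s.
With the tool pointing down it reaches from about 350 to 850 mm from the base axis. Payload 8.1 kg.
Tool frame: the origin (TCP) lies midway between the tips of the shut fingers; the grasp point (between the pads) lies 19 mm behind it; z points along the fingers, y is the line along which they close (so a half turn about z gives the same grasp; the last joint's range is limited). The gripper opens to 85 mm and grips with 20 to 120 N. Pads are 22 mm wide; open, the fingers measure 114 mm over their backs; the gripper's body (76 mm by 85 mm) begins 54 mm behind the grasp point. The pads swing forward as they close: fully open they stand 13 mm farther back than shut.
Start: joints at [-4.893, 7.471, 85.268, -0, 87.261, -4.893], TCP at [600.004, 0.022, 231.292] pointing down, gripper open.
Joint ranges: [-169.43, 169.43], [-51.17, 129.36], [1.28, 143.12], [-76.62, 256.62], [0, 156.53], [-152.29, 152.29]. Speed limits (degrees/s): [136.94, 136.94, 159.86, 180, 180, 180].

### API

Orientations are given as [roll, pitch, yaw] about the fixed x, y, z axes, in that order (R = Rz(yaw) Ry(pitch) Rx(roll)).
In Python, from bench import sense, snapshot, order, finder gives the robot as it stands.
- The arm moves only by the tool send_rows, never from a script. Its argument "steps" is a list of rows, each a list of 2 entries, a list of its own where there are three numbers: the shift along the world's x, y, z in units of 30 mm (1.0 is 30 mm), then the turn, a rotation vector about the world's x, y, z in rad. In form: [[[dx, dy, dz], [wx, wy, wz]], ...]. A call has 1 to 10 rows; each row is the pose to reach, as a shift and turn from the pose commanded when the call began; what a row does not reach only later rows make up. A row lasts 1/8 s, in which the tool goes at most 62.5 mm and 10.7 degrees, less where a joint would pass 70% of its speed; a pose out of reach is approached as far as the arm can. A call with a gripper value outside its range is refused whole. "fingers" is the closure, from 0 (fully open) to 1 (shut), set as the call begins (left out, the last holds). The fingers move at their own pace and stop on an object; "squeeze" is the grip in N (left out, the last holds). Time passes only in rows, so rows that repeat a pose let the fingers close. It gives the time, the measured TCP pose, the force, the opening and the grip force at its end, in the units of the state.
- sense(): the state, without advancing time (a new reading comes with each control period).
- snapshot(name): name is "scene" or "side" or "wrist"; returns a dict with "img" (384x512x3 uint8, red, green, blue), "K" (3x3 intrinsics, pixels), "pose" (4x4, takes a point from camera to world coordinates). Camera axes: x right, y up, looking along -z (the intrinsics and any distortion apply to the point x, -y, -z); pixel columns grow to the right and rows downward; lengths in mm; the calibration is good to about 2 mm. A picture is of the moment at which its call begins. There is no depth.
- order.hand_in(): hands the job in; it is judged then, once.
Trained networks look in the newest picture that a camera, given by its name, has taken for a name from the list of things; names that differ only in an ending like _2 or _b are one class to them, and where a whole thing is asked for, a point or a joint stands for the part that bears it (a point fixed in the world has none). Each returns a list of dicts, best first, with "confidence" (0 to 1); they miss things now and then, are a little off and sometimes report something else, mostly with a low value. They report only what shows in the picture. A call takes as long as a camera call.
- finder.find_in(label, camera): "box" ([left, top, width, height] as shares, 0 to 1, of the picture: columns of its width, rows of its height, round what is visible of it).
- finder.trace(label, camera): "mask" (384x512 bool, what is visible of it) and "box" ([left, top, width, height] as shares, 0 to 1, of the picture: columns of its width, rows of its height, round what is visible of it).
- finder.pinpoint(label, camera): "at" ([column, row] as shares, 0 to 1, of the picture: columns of its width, rows of its height: a listed point, or the origin of a listed thing).
The state is a dict: "time": time; "joint_pos": joint angles; "qd": joint speeds; "joint_efforts": joint torques, N m; "tool_pos": TCP position; "tcp_rot": TCP orientation; "ft_force": force on the tool from outside, world axes, zero at the start; "wrist_torque": the same for the moment, N m; "finger_gap": finger opening in mm; "grip_force": force on a finger pad.
Only numpy, scipy, OpenCV 4.12 (cv2) and the standard library are available. Lean on these libraries where they do the work, as an engineer would, in place of code of your own. Each camera call takes 0.05 s, during which the arm holds its last target. There are 200 camera calls.

### The job

This three-place blender base has just been unpacked. With the hooked pick, not with your fingers, pull each transit ring out of its spindle groove, lay the pick down on the worktop and put the rings in the bamboo tray. Then press all three splash caps down until they click shut, lift the amber guard, flip the switch beneath it to the rear (on) and lower the guard again, leaving everything else where it stands.

Things in the scene. Friction and masses are not known exactly. Their poses are not given: they have to be found in the camera images.
- base: blender base, white, 162 (x) x 420 (y) mm, steel deck 85 mm high; origin on the worktop under the middle of the spindle row, -x = front (deck edge 68 mm in front of the row). Places a, b, c at y = +125, +30, -65 mm, each with spindle, splash cap hinged behind it and a catch housing 30 mm high, 51 mm to its +y side. Switch pod at y = -170: 70 mm wide, x -34 to +72, top at z = 115
- spindle_a (a point): axis of the left spindle (a) at deck level; its 32 mm groove runs from the deck up to a 43 mm collar 8 mm above it; 24 mm high in all
- ring_a: C-shaped spring ring, 6 mm wire, 45 mm wide, 81 mm long, 50 g, flat on the deck round spindle a (may be absent). Origin: ring centre, underside; opening to +x; orange eye (26 mm across, hole 14) at x = -44, its wire centred 9 mm up. Pulled along its -x with 7 to 12 N it snaps off, free after 35 mm; after 40 to 45 mm it lies on the deck with the eye out over the front edge, to be picked up by the eye
- cap_a (a joint): angle of the round black splash cap a: 0 = clicked shut, level over the spindle; 1.05 to 1.35 at the start (a weak spring holds it up). Hinge axis along base y at base x = +52, z = 108 mm; reaches 90 mm from it; flat outer face 8 mm above the hinge when shut. Press near the front: 1 N, then about 7 N over the last 0.15 rad until a sprung catch holds it
- spindle_b (a point): axis of the middle spindle (b) at deck level; its 32 mm groove runs from the deck up to a 43 mm collar 8 mm above it; 24 mm high in all
- ring_b: C-shaped spring ring, 6 mm wire, 45 mm wide, 81 mm long, 50 g, flat on the deck round spindle b (may be absent). Origin: ring centre, underside; opening to +x; orange eye (26 mm across, hole 14) at x = -44, its wire centred 9 mm up. Pulled along its -x with 7 to 12 N it snaps off, free after 35 mm; after 40 to 45 mm it lies on the deck with the eye out over the front edge, to be picked up by the eye
- cap_b (a joint): angle of the round black splash cap b: 0 = clicked shut, level over the spindle; 1.05 to 1.35 at the start (a weak spring holds it up). Hinge axis along base y at base x = +52, z = 108 mm; reaches 90 mm from it; flat outer face 8 mm above the hinge when shut. Press near the front: 1 N, then about 7 N over the last 0.15 rad until a sprung catch holds it
- spindle_c (a point): axis of the right spindle (c) at deck level; its 32 mm groove runs from the deck up to a 43 mm collar 8 mm above it; 24 mm high in all
- ring_c: C-shaped spring ring, 6 mm wire, 45 mm wide, 81 mm long, 50 g, flat on the deck round spindle c (may be absent). Origin: ring centre, underside; opening to +x; orange eye (26 mm across, hole 14) at x = -44, its wire centred 9 mm up. Pulled along its -x with 7 to 12 N it snaps off, free after 35 mm; after 40 to 45 mm it lies on the deck with the eye out over the front edge, to be picked up by the eye
- cap_c (a joint): angle of the round black splash cap c: 0 = clicked shut, level over the spindle; 1.05 to 1.35 at the start (a weak spring holds it up). Hinge axis along base y at base x = +52, z = 108 mm; reaches 90 mm from it; flat outer face 8 mm above the hinge when shut. Press near the front: 1 N, then about 7 N over the last 0.15 rad until a sprung catch holds it
- guard (a joint): angle of the clear amber box-shaped guard over the switch: 0 = down, 1.85 = back at its stop. Hinged at its rear, axis along base y at base x = +64, y = -170, z = 120 mm. 60 g; let go below about 0.8 it falls shut, above about 1.5 it falls back to its stop, between it stays
- guard_tab (a point): centre of the orange finger tab on the guard's front: 26 mm long (along the guard), 10 mm wide (base y), 12 mm high; 102 mm in front of the hinge and 28 mm above it when down; moves with the guard; free all round
- toggle (a joint): angle of the toggle lever under the guard: 0 = leaning to the front (off), 0.8 = leaning to the rear (on); stays where it is left; about 2 N at the tip
- toggle_tip (a point): centre of the red 12 mm ball at the toggle's tip, 30 mm from its pivot at base x = +2, y = -170, z = 115 mm; moves with the toggle
- pick_grip (a point): hooked pick, centre of its blue flat-bottomed handle (95 x 26 x 24 mm high); x points along the pick to the hook, z up. A 5 mm steel shank runs forward 17 mm above the underside and bends straight down at its end. 175 mm long, about 90 g
- pick_tip (a point): lower end of the pick's downward hook: 125 mm ahead of the handle's centre, level with the handle's underside; 5 mm thick, hangs 14 mm below the shank
- tray_mid (a point): bamboo tray: middle of its inner floor, 8 mm above the worktop; inside 150 (x) x 240 (y) mm, rim 26 mm high, 10 mm thick
- lemon_2: lemon, 72 mm, left alone; origin at its underside
- canister: black stoneware jar with wooden lid, 72 mm wide, 103 mm high, left alone; origin at its underside
- soap_pump: white pump bottle, 44 x 74 x 180 mm, left alone; origin at its underside
- mug: white mug with handle, 77 x 109 x 98 mm, left alone; origin at its underside

How it is judged:
By the outcome, as a careful person would: the job done as asked, in the order asked, and still so for the second after the job is handed in, with the robot touching nothing.
Of ring_a, ring_b, ring_c only 2 to 3 are there at a start; the rules pass over those that are not, and their reading is None.
At some moment in a run one of pick, tray may be knocked a few centimetres aside while the robot is not near it.
It also fails if it takes over 210 s, if anything falls off the work surface, if the arm or the gripper's body presses on something with over 40 N, if the wrist force passes 120 N, or if a joint passes its speed limit or range.

## Working session

There is one attempt and no reset: what is moved stays moved. The work goes in short steps, Python scripts to look and compute and a tool call to move; the robot and the scene stay as the last step left them, time stands still between calls to the robot, and variables do not carry over. Pictures are saved under pics/ and viewed, at most 14 in all, crops included, and the job is handed in when it is done.

Besides the shell and the picture viewer there is one more tool, called after ">>>" as a command line: name --argument value ..., lists and objects as JSON in quotes. send_rows: Moves the arm, as the interface text tells. Its arguments: {"type":"object","properties":{"steps":{"type":"array"},"fingers":{"type":"number"},"squeeze":{"type":"number"}},"required":["steps"]}

```bash
mkdir -p pics; ls; cat > h.py <<'E'
import numpy as np, cv2
from bench import sense, snapshot, order, finder
def snap(cam,name=None):
    s=snapshot(cam)
    if name: cv2.imwrite('pics/'+name+'.png',cv2.cvtColor(s['img'],cv2.COLOR_RGB2BGR))
    return s
def ray(s,px):
    K=s['K'];P=s['pose']
    d=np.array([(px[0]-K[0,2])/K[0,0],-(px[1]-K[1,2])/K[1,1],-1.])
    return P[:3,3],P[:3,:3]@d
def atz(s,px,z):
    o,d=ray(s,px); return o+d*(z-o[2])/d[2]
def proj(s,p):
    P=s['pose'];q=P[:3,:3].T@(np.asarray(p)-P[:3,3])
    return np.array([s['K'][0,0]*q[0]/-q[2]+s['K'][0,2], s['K'][1,1]*(-q[1])/-q[2]+s['K'][1,2]])
def pts(label,cam,n=4):
    return [(round(r['confidence'],2),np.round(np.array(r['at'])*[512,384],1)) for r in finder.pinpoint(label,cam)[:n]]
def tri(obs):
    A=np.zeros((3,3));b=np.zeros(3)
    for s,px in obs:
        o,d=ray(s,px);d=d/np.linalg.norm(d);M=np.eye(3)-np.outer(d,d);A+=M;b+=M@o
    return np.linalg.solve(A,b)
E
python3 - <<'E'
from h import *
S={c:snap(c,c+'0') for c in ('scene','side','wrist')}
for c in S: print(c,S[c]['pose'][:3,3].round(), S[c]['K'][0,0])
for c in ('scene','side'):
  for l in ['base','spindle_a','ring_a','guard_tab','toggle_tip','pick_grip','pick_tip','tray_mid']:
    print(c,l,[(a,b.tolist()) for a,b in pts(l,c)])
import numpy as np
a=np.hstack([cv2.imread('pics/%s0.png'%c) for c in ('scene','side')]); cv2.imwrite('pics/two.png',cv2.resize(a,None,fx=.78,fy=.78))
E
```

```text
pics
scene [-232. -972. 1111.] 439.3221970806201
side [  382. -1089.   644.] 396.4275888154989
wrist [600.  83. 372.] 292.79653682036275
scene base [(0.69, [254.9, 206.8]), (0.16, [262.6, 198.3])]
scene spindle_a [(0.93, [248.3, 189.4]), (0.9, [236.4, 173.0]), (0.64, [264.7, 196.5]), (0.38, [185.6, 159.8])]
scene ring_a [(0.51, [232.0, 172.2]), (0.45, [248.9, 187.0]), (0.43, [263.8, 197.9])]
scene guard_tab [(0.64, [279.4, 204.0]), (0.41, [235.4, 174.5])]
scene toggle_tip []
scene pick_grip [(0.61, [279.6, 283.7])]
scene pick_tip [(0.74, [318.2, 273.9])]
scene tray_mid [(0.67, [176.7, 176.9]), (0.26, [279.8, 203.0])]
side base []
side spindle_a [(0.89, [269.4, 205.2]), (0.87, [261.9, 194.0]), (0.8, [270.4, 215.9]), (0.29, [217.2, 188.5])]
side ring_a [(0.36, [264.4, 204.7])]
side guard_tab [(0.69, [267.8, 219.4]), (0.44, [264.7, 187.3])]
side toggle_tip []
side pick_grip [(0.73, [224.2, 302.8])]
side pick_tip [(0.63, [272.4, 314.3])]
side tray_mid [(0.92, [215.4, 188.0])]
```

View pics/scene0.png

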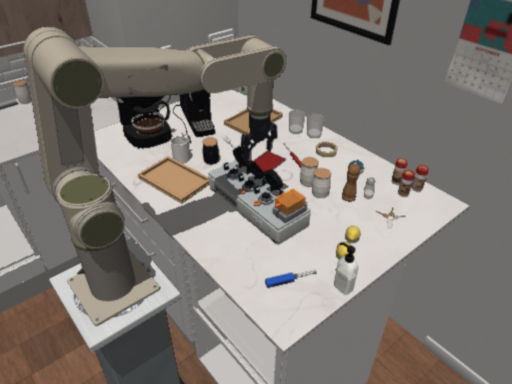

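View pics/side0.png

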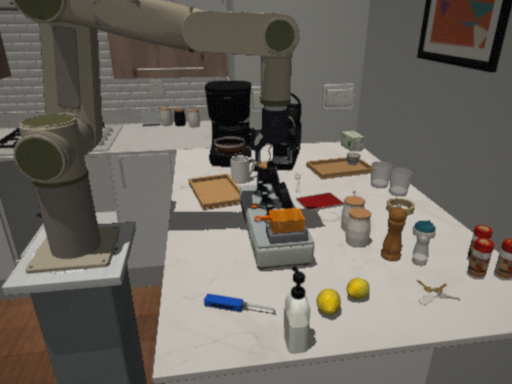

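The scene picture shows the base at about (255,205), the pick at (280–318,280) and the near tray at (175,178). The side picture shows the base at (275,215), the pick at (225–272,305) and the tray at (215,190).

```bash
python3 - <<'E'
from h import *
a=snap('scene');b=snap('side')
def t(n,p,q):
    x=tri([(a,p),(b,q)]);print(n,x.round(),(proj(a,x)-p).round(1),(proj(b,x)-q).round(1))
t('sa',[236.4,173],[261.9,194]);t('sb',[248.3,189.4],[269.4,205.2]);t('sc',[264.7,196.5],[270.4,215.9])
for n,p,q,z in [('sa',[236.4,173],[261.9,194],85),('sb',[248.3,189.4],[269.4,205.2],85),('sc',[264.7,196.5],[270.4,215.9],85),('tab',[279.4,204],[267.8,219.4],148),('grip',[279.6,283.7],[224.2,302.8],12),('tip',[318.2,273.9],[272.4,314.3],0),('tray',[176.7,176.9],[215.4,188],8)]:
    print(n,atz(a,p,z).round(),atz(b,q,z).round())
print(pts('base','scene'),pts('tray_mid','scene'),pts('lemon','scene'),pts('mug','scene'),pts('canister','scene'),pts('soap_pump','scene'))
for l,p in [('x',[176.7,176.9])]:
    pass
for l in ['lemon_2','mug','canister','soap_pump']:
    r=pts(l,'scene',1)
    if r: print(l,atz(a,r[0][1],0).round())
w=snap('wrist','w0');print(w['pose'].round(2).tolist())
for l in ['spindle_a','ring_a','cap_a','guard_tab']: print(l,pts(l,'wrist'))
E
```

```text
sa [584. 113.  96.] [-0.7  2.2] [ 1.4 -2.2]
sb [589.  39.  76.] [ 0.5 -1.4] [-1.   1.4]
sc [579. -62. 100.] [-0.3  1.1] [ 0.8 -1.2]
sa [604. 134.  85.] [581. 120.  85.]
sb [575.  25.  85.] [590.  31.  85.]
sc [596. -45.  85.] [580. -42.  85.]
tab [ 557. -164.  148.] [ 548. -179.  148.]
grip [ 409. -337.   12.] [ 416. -330.   12.]
tip [ 541. -380.    0.] [ 526. -374.    0.]
tray [457. 353.   8.] [433. 372.   8.]
[(0.7, array([254.2, 209.5]))] [(0.72, array([172.4, 177.8])), (0.32, array([183.6, 158. ]))] [(0.45, array([341.7, 254.7]))] [(0.57, array([183.7, 160.1])), (0.26, array([277.7, 285.2]))] [(0.69, array([213.7, 161.7]))] [(0.64, array([335.4, 287. ]))]
lemon_2 [ 664. -372.    0.]
mug [552. 448.   0.]
canister [647. 355.   0.]
soap_pump [ 544. -452.    0.]
[[1.0, 0.0, -0.0, 600.13], [-0.0, 0.95, 0.32, 82.52], [0.0, -0.32, 0.95, 373.24], [0.0, 0.0, 0.0, 1.0]]
spindle_a [(0.9, array([237. ,  37.5])), (0.83, array([239.9, 145.1])), (0.61, array([242.8, 232.5]))]
ring_a []Traceback (most recent call last):
  File "<stdin>", line 15, in <module>
  File "h.py", line 17, in pts
    return [(round(r['confidence'],2),np.round(np.array(r['at'])*[512,384],1)) for r in finder.pinpoint(label,cam)[:n]]
                                                                                        ~~~~~~~~~~~~~~~^^^^^^^^^^^
ValueError: it knows: base, canister, guard_tab, lemon, mug, pick_grip, pick_tip, ring, soap_pump, spindle, toggle_tip, tray_mid
```

View pics/wrist0.png

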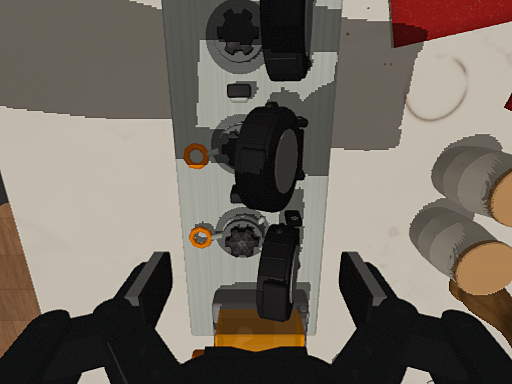

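The wrist view shows rings at b (eye 196,156) and c (eye 201,237). Spindle a at (237,32) has no ring.

```bash
python3 - <<'E'
from h import *
w=snap('wrist');print(sense()['tcp_rot'],sense()['tool_pos'])
for l in ['spindle_a','ring_a','guard_tab']: print(l,pts(l,'wrist'))
S=[atz(w,p,85) for c,p in pts('spindle_a','wrist')[:3]]
for p in S: print('sp',p.round(1))
for px in [(237,31),(240,147),(242,241)]: print('top109',atz(w,px,109).round(1))
for px in [(196,156),(201,237)]: print('eye94',atz(w,px,94).round(1))
for px in [(163,0),(192,330)]: print('edge85',atz(w,px,85).round(1))
E
```

```text
[1.79999979e+02 1.04579700e-05 8.99996852e+01] [6.00008260e+02 2.53242337e-03 2.31284484e+02]
spindle_a [(0.8, array([238.4, 145.8])), (0.79, array([237.7,  37.2])), (0.72, array([240.8, 234.3]))]
ring_a [(0.69, array([245.1, 232.9]))]
guard_tab [(0.88, array([201.3, 355.7]))]
sp [583.7  36.4  85. ]
sp [584.9 131.8  85. ]
sp [584.5 -59.8  85. ]
top109 [585.7 132.2 109. ]
top109 [586.5  39.2 109. ]
top109 [586.9 -55.4 109. ]
eye94 [543.2  28.1  94. ]
eye94 [542.9 -58.5  94. ]
edge85 [522.  160.1  85. ]
edge85 [ 522.5 -189.7   85. ]
```

>>> send_rows --steps '[[[-5.5, -11.3, 0], [0, 0, -1.9]], [[-5.5, -11.3, 0], [0, 0, -1.9]], [[-5.5, -11.3, 0], [0, 0, -1.9]], [[-5.5, -11.3, 0], [0, 0, -1.9]], [[-5.5, -11.3, 0], [0, 0, -1.9]], [[-5.5, -11.3, 0], [0, 0, -1.9]], [[-5.5, -11.3, 0], [0, 0, -1.9]], [[-5.5, -11.3, 0], [0, 0, -1.9]], [[-5.5, -11.3, 0], [0, 0, -1.9]], [[-5.5, -11.3, 0], [0, 0, -1.9]]]' --fingers 0.3

```text
time: 3.2
tool_pos: [434.9, -339.1, 231.3]
tcp_rot: [180.0, -0.0, -17.8]
ft_force: [0.3, -0.1, 0.2]
finger_gap: 60.1
grip_force: 0.0
```

>>> send_rows --steps '[[[0, 0, 0], [0, 0, 0]], [[0, 0, 0], [0, 0, 0]], [[0, 0, 0], [0, 0, 0]]]'

```text
time: 3.58
tool_pos: [435.0, -338.9, 231.3]
tcp_rot: [-180.0, -0.0, -17.3]
ft_force: [0.2, 1.0, -0.0]
finger_gap: 60.2
grip_force: 0.0
```

```bash
python3 - <<'E'
from h import *
w=snap('wrist','w1');s=sense();print(s['tcp_rot'],s['tool_pos'],s['finger_gap'],s['time'])
for l,z in [('pick_grip',12),('pick_tip',0)]:
  for c,p in pts(l,'wrist',2): print(l,c,p,atz(w,p,z).round(1))
m=finder.trace('pick_grip','wrist')
if m:
  k=cv2.inRange(cv2.cvtColor(w['img'],cv2.COLOR_RGB2HSV),(105,120,40),(130,255,255))
  ys,xs=np.nonzero(k);g=np.array([atz(w,p,20)[:2] for p in zip(xs,ys)])
  r=cv2.minAreaRect(g.astype(np.float32));print('blue',r,len(xs))
E
```

```text
[-1.79998220e+02 -2.05183978e-04 -1.73163658e+01] [ 435.02794685 -338.93982462  231.28882144] 59.82781580956471 3.625
pick_grip 0.95 [250.3 180.2] [ 418. -326.   12.]
pick_tip 0.92 [256.8  81.5] [ 528.8 -369.1    0. ]
pick_tip 0.59 [248.4 181.3] [ 414.1 -321.9   -0. ]
blue ((418.28594970703125, -324.37371826171875), (25.072124481201172, 94.993896484375), 67.42980194091797) 1424
```

View pics/w1.png

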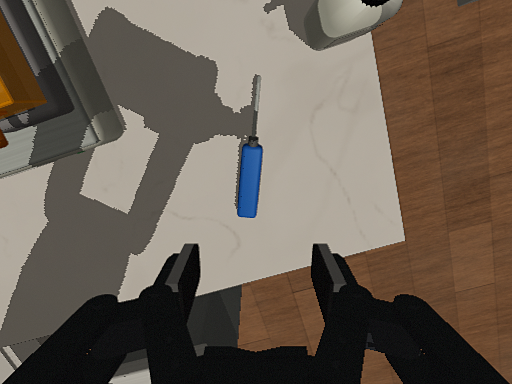

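The pick's handle is at about (250,180) and its hook end at (257,80), lying clear of everything.

>>> send_rows --steps '[[[0.11, 0.2, -2], [0, 0, -0.08]], [[0.11, 0.2, -4], [0, 0, -0.08]], [[0.11, 0.2, -6], [0, 0, -0.08]], [[0.11, 0.2, -7], [0, 0, -0.08]], [[0.11, 0.2, -7.55], [0, 0, -0.08]], [[0.11, 0.2, -7.55], [0, 0, -0.08]], [[0.11, 0.2, -7.55], [0, 0, -0.08]]]'

```text
time: 4.65
tool_pos: [439.5, -334.1, 6.7]
tcp_rot: [179.9, -0.2, -22.0]
ft_force: [-0.2, 0.6, 1.0]
finger_gap: 59.8
grip_force: 0.0
```

>>> send_rows --steps '[[[0, 0, 0], [0, 0, 0]], [[0, 0, 0], [0, 0, 0]], [[0, 0, 0], [0, 0, 0]], [[0, 0, 0], [0, 0, 0]], [[0, 0, 0], [0, 0, 0]], [[0, 0, 0], [0, 0, 0]]]' --fingers 1 --squeeze 70

```text
time: 5.4
tool_pos: [439.3, -333.8, 6.3]
tcp_rot: [180.0, -0.1, -22.0]
ft_force: [-0.6, 0.9, 7.8]
finger_gap: 24.3
grip_force: 70.0
```

>>> send_rows --steps '[[[0, 0, 2], [0, 0, 0]], [[0, 0, 4], [0, 0, 0]], [[0, 0, 6], [0, 0, 0]], [[0, 1.5, 6.6], [0, 0, 0.1]], [[0, 3, 6.6], [0, 0, 0.2]], [[0, 5, 6.6], [0, 0, 0.38]], [[0, 7, 6.6], [0, 0, 0.38]], [[0, 9.2, 6], [0, 0, 0.38]], [[0, 9.2, 5], [0, 0, 0.38]], [[0, 9.2, 4.6], [0, 0, 0.38]]]'

```text
time: 6.65
tool_pos: [437.1, -55.9, 141.1]
tcp_rot: [-180.0, 0.1, -0.1]
ft_force: [-0.2, -0.4, -1.1]
finger_gap: 24.3
grip_force: 69.2
```

>>> send_rows --steps '[[[0, 0, 0], [0, 0, 0]], [[0, 0, 0], [0, 0, 0]], [[0, 0, 0], [0, 0, 0]]]'

```text
time: 7.02
tool_pos: [439.1, -57.9, 144.0]
tcp_rot: [180.0, -0.1, -0.3]
ft_force: [-0.5, 0.4, -1.1]
finger_gap: 24.6
grip_force: 69.2
```

```bash
python3 - <<'E'
from h import *
w=snap('wrist','w2');s=sense();print(s['tcp_rot'],s['tool_pos'],s['finger_gap'],s['grip_force'],s['ft_force'],s['time'])
tz=s['tool_pos'][2]-6
for l,z in [('pick_grip',tz+12),('pick_tip',tz),('ring_c',85),('spindle_c',85)]:
  for c,p in pts(l,'wrist',2): print(l,c,p,atz(w,p,z).round(1))
E
```

```text
[ 1.79978265e+02 -8.70676937e-02 -3.04262456e-01] [438.95134586 -57.69029124 143.77797363] 24.363158765957905 69.216148853302 [ 0.79048455  0.94191675 -1.43134884] 7.075
pick_grip 0.84 [254.1 296.7] [415.8 -56.7 149.8]
pick_tip 0.77 [255.7  55.3] [539.3 -58.2 137.8]
```

View pics/w2.png

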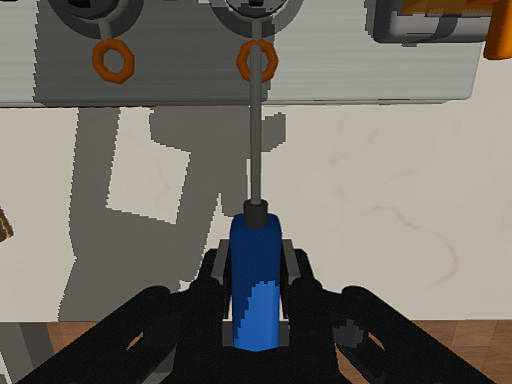

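The picture shows the hook shank ending at about (256,48), right over eye c (257,61). Eye b is at (113,61).

```bash
python3 - <<'E'
from h import *
w=snap('wrist');im=w['img'];hsv=cv2.cvtColor(im,cv2.COLOR_RGB2HSV)
k=cv2.inRange(hsv,(3,150,90),(18,255,255));k[100:]=0;k[:,320:]=0
for a,b in ((80,145),(225,290)):
  ys,xs=np.nonzero(k[:,a:b]);xs=xs+a
  p=((xs.min()+xs.max())/2,(ys.min()+ys.max())/2);print(p,xs.min(),xs.max(),ys.min(),ys.max(),atz(w,p,94).round(1))
print('tip px for +103:',proj(w,[542,-58,137.8]),proj(w,[542,-58,154.5]))
for p in [(94,0),(250,0)]: pass
big=cv2.resize(im[0:110,200:310],None,fx=5,fy=5,interpolation=cv2.INTER_CUBIC)
cv2.imwrite('pics/c2.png',cv2.cvtColor(big,cv2.COLOR_RGB2BGR))
E
```

```text
(np.float64(112.5), np.float64(58.0)) 93 132 37 79 [542.8  27.8  94. ]
(np.float64(258.5), np.float64(59.0)) 238 279 38 80 [541.8 -59.1  94. ]
tip px for +103: [256.80780292  47.07591039] [256.93444279  40.4585696 ]
```

View pics/c2.png

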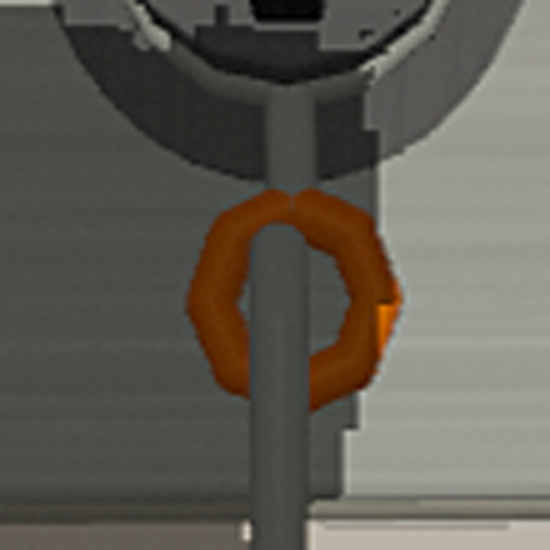

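>>> send_rows --steps '[[[0.1, -0.04, -0.4], [0, 0, 0]], [[0.1, -0.04, -0.8], [0, 0, 0]], [[0.1, -0.04, -1.2], [0, 0, 0]], [[0.1, -0.04, -1.45], [0, 0, 0]], [[0.1, -0.04, -1.62], [0, 0, 0]], [[0.1, -0.04, -1.62], [0, 0, 0]], [[0.1, -0.04, -1.62], [0, 0, 0]]]'

```text
time: 8.2
tool_pos: [441.6, -58.3, 94.6]
tcp_rot: [180.0, -0.0, -0.2]
ft_force: [0.2, -0.2, -1.1]
finger_gap: 24.3
grip_force: 69.2
```

```bash
python3 - <<'E'
from h import *
w=snap('wrist');s=sense();print(s['tool_pos'],s['ft_force'])
big=cv2.resize(w['img'][0:110,80:310],None,fx=3.4,fy=3.4,interpolation=cv2.INTER_CUBIC)
cv2.imwrite('pics/c3.png',cv2.cvtColor(big,cv2.COLOR_RGB2BGR))
E
```

```text
[441.69079203 -58.29030899  94.6767039 ] [-0.30295482 -0.20558877 -1.14568445]
```

View pics/c3.png

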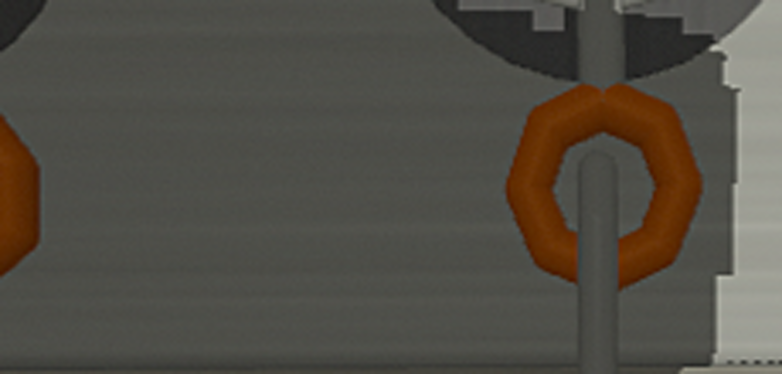

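>>> send_rows --steps '[[[-0.15, 0, 0], [0, 0, 0]], [[-0.3, 0, 0], [0, 0, 0]], [[-0.45, 0, 0], [0, 0, 0]], [[-0.6, 0, 0], [0, 0, 0]], [[-0.75, 0, 0], [0, 0, 0]], [[-0.9, 0, 0], [0, 0, 0]], [[-1.05, 0, 0], [0, 0, 0]], [[-1.2, 0, 0], [0, 0, 0]], [[-1.35, 0, 0], [0, 0, 0]], [[-1.45, 0, 0], [0, 0, 0]]]'

```text
time: 9.5
tool_pos: [397.4, -58.2, 94.1]
tcp_rot: [-180.0, 0.0, -0.2]
ft_force: [-0.2, -0.2, -1.2]
finger_gap: 24.4
grip_force: 69.2
```

>>> send_rows --steps '[[[-0.07, 0, 0], [0, 0, 0]], [[-0.07, 0, 0], [0, 0, 0]], [[-0.07, 0, 0], [0, 0, 0]]]'

```text
time: 9.88
tool_pos: [395.8, -58.2, 94.2]
tcp_rot: [180.0, -0.0, -0.2]
ft_force: [0.8, 0.3, 0.8]
finger_gap: 24.7
grip_force: 69.2
```

```bash
python3 - <<'E'
from h import *
w=snap('wrist','w4');s=sense();print(s['tool_pos'],s['ft_force'])
hsv=cv2.cvtColor(w['img'],cv2.COLOR_RGB2HSV)
k=cv2.inRange(hsv,(3,150,90),(18,255,255));k[:,320:]=0;k[180:]=0
n,_,st,ct=cv2.connectedComponentsWithStats(k)
for i in range(1,n):
  if st[i][4]>100:
    x,y,ww,hh,_=st[i];p=(x+ww/2-.5,y+hh/2-.5);print(st[i],atz(w,p,94).round(1))
print(pts('ring','wrist'),pts('pick_tip','wrist'))
E
```

```text
[395.76212421 -58.17753776  94.17762536] [ 0.58625013  0.12787652 -1.24865502]
[ 229   10   54   56 1103] [502.3 -58.4  94. ]
[] [(0.74, array([254.4,  53.5]))]
```

View pics/w4.png

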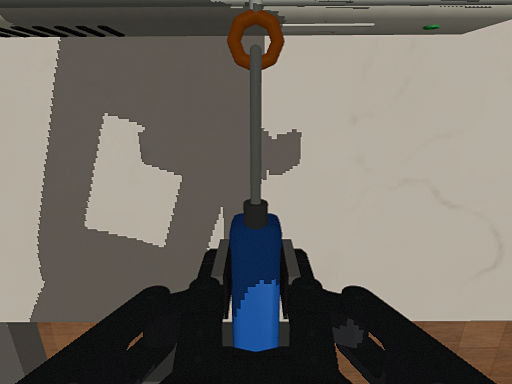

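Eye c has come out to (256,40), over the front edge, about 39.5 mm of travel. I'll pull a little more, free the hook and lift.

>>> send_rows --steps '[[[-0.08, 0, 0], [0, 0, 0]], [[-0.08, 0, 0], [0, 0, 0]], [[0.05, 0, 0], [0, 0, 0]], [[0.05, 0, 0], [0, 0, 0]], [[0.05, 0, 0.3], [0, 0, 0]], [[0.05, 0, 0.7], [0, 0, 0]], [[0.05, 0, 1.6], [0, 0, 0]], [[1.0, 1.5, 1.6], [0, 0, 0.05]], [[1.5, 2.6, 1.6], [0, 0, 0.1]], [[1.5, 2.6, 1.6], [0, 0, 0.1]]]'

```text
time: 11.28
tool_pos: [441.8, 21.6, 143.4]
tcp_rot: [-180.0, -0.1, 5.7]
ft_force: [-0.7, -1.6, -0.6]
finger_gap: 24.7
grip_force: 69.3
```

>>> send_rows --steps '[[[0, 0.13, 0], [0, 0, 0.05]], [[0, 0.13, 0], [0, 0, 0.05]], [[0, 0.13, 0], [0, 0, 0.05]]]'

```text
time: 11.65
tool_pos: [440.7, 23.2, 142.6]
tcp_rot: [180.0, -0.0, 8.3]
ft_force: [-0.2, -0.4, -0.5]
finger_gap: 24.0
grip_force: 69.3
```

```bash
cat > eye.py <<'E'
from h import *
def eyes(w):
  hsv=cv2.cvtColor(w['img'],cv2.COLOR_RGB2HSV)
  k=cv2.inRange(hsv,(3,150,80),(18,255,255));k[180:]=0
  k=cv2.morphologyEx(k,cv2.MORPH_CLOSE,np.ones((15,15)))
  n,_,st,ct=cv2.connectedComponentsWithStats(k)
  for i in range(1,n):
    if st[i][4]>200:
      x,y,ww,hh,_=st[i];p=(x+ww/2-.5,y+hh/2-.5);print(st[i],atz(w,p,94).round(1))
E
python3 - <<'E'
from eye import *
w=snap('wrist','w5');s=sense();print(s['tool_pos'],s['tcp_rot'],s['ft_force'])
eyes(w)
print(pts('ring','wrist'),pts('pick_tip','wrist'),pts('spindle','wrist'))
tp=s['tool_pos'];yaw=np.radians(s['tcp_rot'][2])
for L in (100,102): print(proj(w,tp+np.array([L*np.cos(yaw),L*np.sin(yaw),10.7])))
big=cv2.resize(w['img'][0:140,150:360],None,fx=3.4,fy=3.4,interpolation=cv2.INTER_CUBIC)
cv2.imwrite('pics/c5.png',cv2.cvtColor(big,cv2.COLOR_RGB2BGR))
E
```

```text
[440.72702319  23.2416478  142.49701626] [ 1.79987292e+02 -2.11742832e-02  8.26379280e+00] [-0.51084734 -0.69370655 -0.99962279]
[260  41  34  45 835] [542.6  25.6  94. ]
[ 373  131   38   38 1105] [502.4 -57.2  94. ]
[] [(0.88, array([253.3,  53.4]))] [(0.8, array([426.1,   9.7]))]
[255.91447566  50.58182716]
[255.91541959  45.1116878 ]
```

View pics/c5.png

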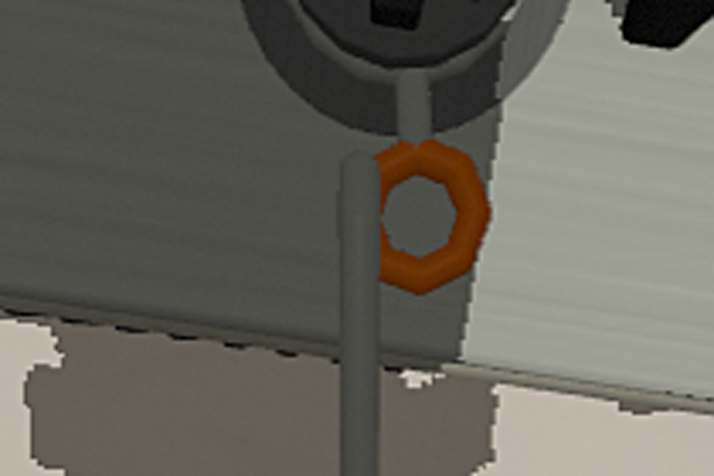

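Hook and eye b are now aligned in direction; the hook sits to the left, with the eye hole at about (273,63).

```bash
python3 - <<'E'
from eye import *
w=snap('wrist');s=sense();print(s['tool_pos'],s['tcp_rot'])
e=atz(w,(273.2,62.6),94);print(e)
y=np.radians(s['tcp_rot'][2]);h=s['tool_pos']+102*np.array([np.cos(y),np.sin(y),0]);print(h,(e-h)/30)
E
```

```text
[440.71424671  23.50289738 142.27426822] [ 1.79998317e+02 -8.03723603e-03  8.31451319e+00]
[542.48536342  27.89039253  94.        ]
[541.64214424  38.25279569 142.27426822] [ 0.02810731 -0.34541344 -1.60914227]
```

>>> send_rows --steps '[[[0.03, -0.34, 0], [0, 0, 0]], [[0.03, -0.34, -0.4], [0, 0, 0]], [[0.03, -0.34, -0.8], [0, 0, 0]], [[0.03, -0.34, -1.2], [0, 0, 0]], [[0.03, -0.34, -1.45], [0, 0, 0]], [[0.03, -0.34, -1.58], [0, 0, 0]], [[0.03, -0.34, -1.58], [0, 0, 0]], [[0.03, -0.34, -1.58], [0, 0, 0]]]'

```text
time: 12.9
tool_pos: [442.0, 13.5, 95.2]
tcp_rot: [180.0, -0.0, 8.4]
ft_force: [0.0, 0.8, -0.8]
finger_gap: 24.0
grip_force: 69.3
```

```bash
python3 - <<'E'
from h import *
w=snap('wrist');s=sense();print(s['tool_pos'],s['ft_force'])
big=cv2.resize(w['img'][0:110,180:330],None,fx=3,fy=3,interpolation=cv2.INTER_CUBIC)
cv2.imwrite('pics/c6.png',cv2.cvtColor(big,cv2.COLOR_RGB2BGR))
E
```

```text
[441.97851279  13.52438401  95.28006572] [-0.47503373  1.05012243 -1.19152255]
```

View pics/c6.png

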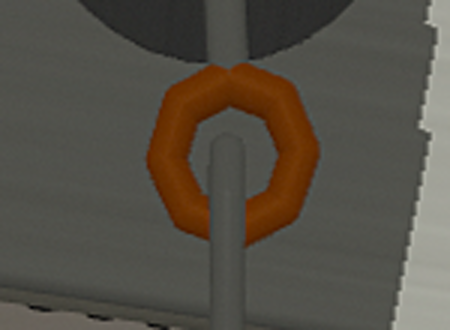

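The hook is in eye b, at about (256,50) in the full picture. I'll pull along the ring's axis.

>>> send_rows --steps '[[[-0.15, -0.023, 0], [0, 0, 0]], [[-0.3, -0.046, 0], [0, 0, 0]], [[-0.45, -0.07, 0], [0, 0, 0]], [[-0.6, -0.09, 0], [0, 0, 0]], [[-0.75, -0.115, 0], [0, 0, 0]], [[-0.9, -0.14, 0], [0, 0, 0]], [[-1.05, -0.16, 0], [0, 0, 0]], [[-1.2, -0.18, 0], [0, 0, 0]], [[-1.4, -0.21, 0], [0, 0, 0]], [[-1.54, -0.235, 0], [0, 0, 0]]]'

```text
time: 14.2
tool_pos: [394.9, 6.4, 94.7]
tcp_rot: [-180.0, 0.0, 8.4]
ft_force: [0.8, -0.7, -1.3]
finger_gap: 24.3
grip_force: 69.3
```

>>> send_rows --steps '[[[0, 0, 0], [0, 0, 0]], [[0, 0, 0], [0, 0, 0]]]'

```text
time: 14.45
tool_pos: [395.5, 6.5, 94.9]
tcp_rot: [180.0, -0.0, 8.4]
ft_force: [0.8, -1.5, -0.7]
finger_gap: 24.0
grip_force: 69.3
```

```bash
python3 - <<'E'
from eye import *
w=snap('wrist');s=sense();print(s['tool_pos'],s['ft_force'])
eyes(w)
E
```

```text
[395.53221749   6.4619785   94.85901053] [-0.72560502  0.80630161 -1.6240679 ]
[ 229   14   58   61 1882] [498.7  20.9  94. ]
[ 404   34   57   61 2006] [502.  -57.5  94. ]
```

>>> send_rows --steps '[[[0.13, 0.02, 0], [0, 0, 0]], [[0.13, 0.02, 0], [0, 0, 0]], [[0.13, 0.02, 0.3], [0, 0, 0]], [[0.13, 0.02, 0.8], [0, 0, 0]], [[0.13, 0.02, 2.5], [0, 0, 0]], [[0.13, -1.5, 3.3], [0, 0, 0]], [[0.5, -3.5, 3.3], [0, 0, -0.15]], [[1, -5.5, 3.3], [0, 0, -0.3]], [[1.45, -7.5, 3.3], [0, 0, -0.45]], [[1.45, -9.5, 3.3], [0, 0, -0.53]]]'

```text
time: 15.75
tool_pos: [439.6, -280.8, 195.3]
tcp_rot: [180.0, -0.1, -22.2]
ft_force: [0.9, 0.3, -0.5]
finger_gap: 24.5
grip_force: 69.3
```

>>> send_rows --steps '[[[0, -1.8, 0], [0, 0, 0]], [[0, -1.8, 0], [0, 0, 0]], [[0, -1.8, -2], [0, 0, 0]], [[0, -1.8, -4], [0, 0, 0]], [[0, -1.8, -5.4], [0, 0, 0]], [[0, -1.8, -5.9], [0, 0, 0]], [[0, -1.8, -6.1], [0, 0, 0]], [[0, -1.8, -6.2], [0, 0, 0]], [[0, -1.8, -6.2], [0, 0, 0]]]'

```text
time: 16.88
tool_pos: [440.0, -333.4, 9.5]
tcp_rot: [179.9, -0.1, -22.0]
ft_force: [0.8, 1.0, -0.4]
finger_gap: 24.3
grip_force: 69.3
```

>>> send_rows --steps '[[[0, 0, -0.06], [0, 0, 0]], [[0, 0, -0.1], [0, 0, 0]], [[0, 0, -0.1], [0, 0, 0]]]'

```text
time: 17.25
tool_pos: [439.5, -333.1, 6.3]
tcp_rot: [180.0, -0.1, -22.0]
ft_force: [-3.3, 2.6, 10.1]
finger_gap: 24.1
grip_force: 70.8
```

>>> send_rows --steps '[[[0, 0, 0], [0, 0, 0]], [[0, 0, 0], [0, 0, 0]], [[0, 0, 0], [0, 0, 0]], [[0, 0, 0], [0, 0, 0]], [[0, 0, 0.5], [0, 0, 0]], [[0, 0, 2], [0, 0, 0]], [[0, 0, 4], [0, 0, 0]], [[0, 0, 6], [0, 0, 0]], [[0, 0, 7.5], [0, 0, 0]], [[0, 1, 7.5], [0, 0, 0]]]' --fingers 0.3

```text
time: 18.5
tool_pos: [440.8, -305.2, 236.7]
tcp_rot: [179.8, -0.6, -22.1]
ft_force: [0.4, 0.6, -0.1]
finger_gap: 60.0
grip_force: 0.0
```

>>> send_rows --steps '[[[0.3, 1, 0.5], [0, 0, 0.18]], [[0.3, 2, 0.5], [0, 0, 0.36]], [[0.3, 3, 0.5], [0, 0, 0.54]], [[0.3, 4, 0.5], [0, 0, 0.72]], [[0.6, 5, 0.5], [0, 0, 0.9]], [[0.9, 6, 0.5], [0, 0, 1.08]], [[1.2, 7, 0.5], [0, 0, 1.26]], [[1.5, 8, 0.5], [0, 0, 1.44]], [[1.9, 8.2, 0.5], [0, 0, 1.62]], [[1.9, 8.2, 0.5], [0, 0, 1.75]]]'

```text
time: 19.75
tool_pos: [496.4, -55.6, 246.0]
tcp_rot: [179.9, -0.0, 78.6]
ft_force: [-1.2, -0.1, 0.1]
finger_gap: 60.1
grip_force: 0.0
```

>>> send_rows --steps '[[[0, 0, -0.5], [0, 0, 0.18]], [[0, 0, -1], [0, 0, 0.36]], [[0, 0, -1.5], [0, 0, 0.54]], [[0, 0, -1.5], [0, 0, 0.72]], [[0, 0, -1.5], [0, 0, 0.9]], [[0, 0, -1.5], [0, 0, 1.08]], [[0, 0, -1.5], [0, 0, 1.26]], [[0, 0, -1.5], [0, 0, 1.44]], [[0, 0, -1.5], [0, 0, 1.62]], [[0, 0, -1.5], [0, 0, 1.78]]]'

```text
time: 21.0
tool_pos: [496.0, -56.5, 201.0]
tcp_rot: [-180.0, 0.1, -179.4]
ft_force: [0.7, 0.3, 0.1]
finger_gap: 59.6
grip_force: 0.0
```

>>> send_rows --steps '[[[0, 0, 0], [0, 0, 0]], [[0, 0, 0], [0, 0, 0]], [[0, 0, 0], [0, 0, 0]]]'

```text
time: 21.38
tool_pos: [495.9, -56.5, 200.0]
tcp_rot: [-180.0, 0.0, -179.9]
ft_force: [0.1, -0.1, 0.4]
finger_gap: 59.6
grip_force: 0.0
```

```bash
python3 - <<'E'
from eye import *
w=snap('wrist','w7');s=sense();print(s['tool_pos'],s['tcp_rot'],s['joint_pos'])
hsv=cv2.cvtColor(w['img'],cv2.COLOR_RGB2HSV)
k=cv2.inRange(hsv,(3,150,80),(18,255,255))
k=cv2.morphologyEx(k,cv2.MORPH_CLOSE,np.ones((15,15)))
n,_,st,ct=cv2.connectedComponentsWithStats(k)
for i in range(1,n):
  if st[i][4]>200:
    x,y,ww,hh,_=st[i];print(st[i],atz(w,(x+ww/2-.5,y+hh/2-.5),94).round(1))
E
```

```text
[495.90117106 -56.52154155 199.92905044] [-1.79998606e+02  6.24622787e-03 -1.79848892e+02] [-1.23902475e+01 -7.38223681e+00  1.03414145e+02 -4.64296804e-06
  8.39616918e+01 -1.02541354e+02]
[327 182  29  27 581] [497.9  20.8  94. ]
[240 186  28  26 568] [501.3 -57.6  94. ]
[  76  263   85   46 1901] [ 593.6 -192.8   94. ]
[ 111  348   40   36 1012] [ 698.7 -194.6   94. ]
```

View pics/w7.png

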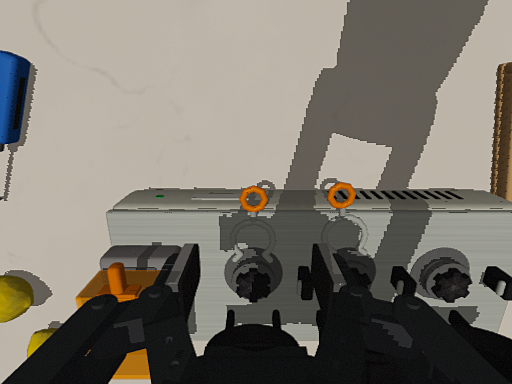

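Both rings lie free on the deck, with their eyes over the front edge at (254,199) and (341,195).

>>> send_rows --steps '[[[0.1, -0.03, -1.5], [0, 0, 0]], [[0.1, -0.03, -3], [0, 0, 0]], [[0.1, -0.03, -3.7], [0, 0, 0]], [[0.1, -0.03, -4], [0, 0, 0]], [[0.1, -0.03, -4], [0, 0, 0]]]'

```text
time: 22.05
tool_pos: [498.9, -57.4, 79.8]
tcp_rot: [180.0, -0.0, -179.8]
ft_force: [0.3, 0.0, 0.3]
finger_gap: 59.6
grip_force: 0.0
```

>>> send_rows --steps '[[[0, 0, 0], [0, 0, 0]], [[0, 0, 0], [0, 0, 0]], [[0, 0, 0], [0, 0, 0]], [[0, 0, 0], [0, 0, 0]], [[0, 0, 0], [0, 0, 0]], [[0, 0, 0], [0, 0, 0]]]' --fingers 1 --squeeze 30

```text
time: 22.8
tool_pos: [499.0, -57.5, 79.9]
tcp_rot: [-180.0, 0.0, -179.8]
ft_force: [0.6, 0.0, 0.6]
finger_gap: 23.2
grip_force: 29.4
```

>>> send_rows --steps '[[[0, 0, 1], [0, 0, 0]], [[0, 0, 2.5], [0, 0, 0]], [[0, 0, 4.5], [0, 0, 0]], [[-0.5, 1.5, 6], [0, 0, 0]], [[-1, 3, 6], [0, 0, 0]], [[-1.5, 5, 6], [0, 0, 0]], [[-1.5, 6.5, 6], [0, 0, 0]], [[-1.5, 8.5, 6], [0, 0, 0]], [[-1.5, 9.5, 6], [0, 0, 0]], [[-1.5, 9.5, 6], [0, 0, 0]]]'

```text
time: 24.05
tool_pos: [453.2, 229.4, 259.2]
tcp_rot: [-180.0, -0.1, -179.6]
ft_force: [-0.2, -0.4, -0.8]
finger_gap: 23.2
grip_force: 29.6
```

```bash
python3 - <<'E'
from eye import *
w=snap('wrist','w8');a=snap('scene','s8');s=sense();print(s['tool_pos'],s['tcp_rot'],s['finger_gap'],s['grip_force'])
print(pts('tray_mid','wrist'),[atz(w,p,8).round() for c,p in pts('tray_mid','wrist')],[atz(a,p,8).round() for c,p in pts('tray_mid','scene')])
for cam,sn in (('wrist',w),('scene',a)):
  for m in finder.trace('tray_mid',cam)[:1]:
    g=np.argwhere(m['mask'])[:,::-1]; q=np.array([atz(sn,p,26)[:2] for p in g],np.float32)
    print(cam,m['confidence'],m['box'],cv2.minAreaRect(q))
E
```

```text
[453.61396079 227.2555387  259.36220136] [-1.79952603e+02 -5.18483107e-02 -1.79713992e+02] 23.511869516997532 29.582367092370987
[(0.92, array([340. , 146.2]))] [array([434., 344.,   8.])] [array([435., 359.,   8.])]
wrist 0.69 [0.4566, 0.1542, 0.4217, 0.4346] ((437.92828369140625, 346.26483154296875), (169.33670043945312, 259.22174072265625), 11.553311347961426)
scene 0.66 [0.2676, 0.4044, 0.1395, 0.1294] ((436.7443542480469, 334.0777282714844), (191.99771118164062, 287.73150634765625), 11.551944732666016)
```

View pics/w8.png

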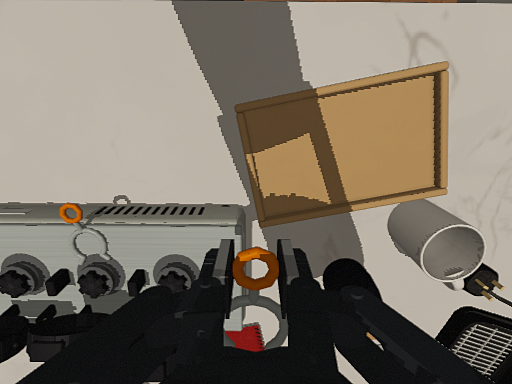

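The tray is at about (340,145) in the picture, centre (437,345), yaw 11.5°. The ring is held securely by its eye.

>>> send_rows --steps '[[[-1, 2, 0], [0, 0, 0]], [[-2, 3.5, -1], [0, 0, 0]], [[-2.43, 5, -2], [0, 0, 0]], [[-2.43, 5.38, -3.5], [0, 0, 0]], [[-2.43, 5.38, -5.5], [0, 0, 0]], [[-2.43, 5.38, -7], [0, 0, 0]], [[-2.43, 5.38, -7.8], [0, 0, 0]], [[-2.43, 5.38, -8.15], [0, 0, 0]], [[-2.43, 5.38, -8.2], [0, 0, 0]], [[-2.43, 5.38, -8.2], [0, 0, 0]]]'

```text
time: 25.65
tool_pos: [382.1, 389.6, 15.3]
tcp_rot: [179.9, 0.1, -179.8]
ft_force: [0.5, 0.3, -0.7]
finger_gap: 23.3
grip_force: 29.7
```

>>> send_rows --steps '[[[0, 0, 0], [0, 0, 0]], [[0, 0, 0], [0, 0, 0]], [[0, 0, 0], [0, 0, 0]], [[0, 0, 1], [0, 0, 0]], [[0, 0, 3], [0, 0, 0]], [[0, 0, 5], [0, 0, 0]], [[0, 0, 7], [0, 0, 0]], [[1, -2, 7], [0, 0, 0]], [[2, -4, 7], [0, 0, 0]], [[3, -6, 7], [0, 0, 0.1]]]' --fingers 0.4

```text
time: 26.9
tool_pos: [465.4, 219.8, 224.2]
tcp_rot: [180.0, 0.1, -173.9]
ft_force: [1.2, 0.3, -1.4]
finger_gap: 51.1
grip_force: 0.0
```

>>> send_rows --steps '[[[0.3, -2, 0], [0, 0, 0.05]], [[0.6, -4, 0], [0, 0, 0.055]], [[0.83, -6.28, 0], [0, 0, 0.055]], [[0.83, -6.28, -0.5], [0, 0, 0.055]], [[0.83, -6.28, -2.5], [0, 0, 0.055]], [[0.83, -6.28, -4], [0, 0, 0.055]], [[0.83, -6.28, -4.6], [0, 0, 0.055]], [[0.83, -6.28, -4.8], [0, 0, 0.055]], [[0.83, -6.28, -4.8], [0, 0, 0.055]], [[0.83, -6.28, -4.8], [0, 0, 0.055]]]'

```text
time: 28.15
tool_pos: [491.3, 33.0, 81.7]
tcp_rot: [-180.0, 0.2, -170.9]
ft_force: [0.4, 0.7, -0.7]
finger_gap: 51.3
grip_force: 0.0
```

>>> send_rows --steps '[[[0, 0, 0], [0, 0, 0]], [[0, 0, 0], [0, 0, 0]], [[0, 0, 0], [0, 0, 0]], [[0, 0, 0], [0, 0, 0]], [[0, 0, 0], [0, 0, 0]], [[0, 0, 0], [0, 0, 0]]]' --fingers 1 --squeeze 30

```text
time: 28.9
tool_pos: [489.7, 32.9, 79.7]
tcp_rot: [180.0, -0.0, -170.9]
ft_force: [0.4, 0.1, 0.2]
finger_gap: 0.1
grip_force: 0.0
```

>>> send_rows --steps '[[[0, 0, 0], [0, 0, 0]], [[0, 0, 0], [0, 0, 0]], [[0, 0, 0], [0, 0, 0]]]' --fingers 0.5

```text
time: 29.28
tool_pos: [489.7, 32.9, 79.8]
tcp_rot: [-180.0, -0.0, -170.9]
ft_force: [0.5, -0.5, -0.7]
finger_gap: 42.7
grip_force: 0.0
```

>>> send_rows --steps '[[[0, 0, 1.3], [0, 0, 0]], [[0, 0, 3], [0, 0, 0]], [[0, 0, 4.6], [0, 0, 0]], [[0, 0, 4.6], [0, 0, 0]]]'

```text
time: 29.78
tool_pos: [492.6, 32.8, 223.0]
tcp_rot: [-179.9, 0.5, -170.9]
ft_force: [-0.5, -0.5, -0.6]
finger_gap: 43.0
grip_force: 0.0
```

```bash
python3 - <<'E'
from eye import *
w=snap('wrist','w9');s=sense();print(s['tool_pos'],s['tcp_rot'],s['finger_gap'])
hsv=cv2.cvtColor(w['img'],cv2.COLOR_RGB2HSV)
k=cv2.inRange(hsv,(3,150,80),(18,255,255))
k=cv2.morphologyEx(k,cv2.MORPH_CLOSE,np.ones((15,15)))
n,_,st,ct=cv2.connectedComponentsWithStats(k)
for i in range(1,n):
  if st[i][4]>200:
    x,y,ww,hh,_=st[i];print(st[i],atz(w,(x+ww/2-.5,y+hh/2-.5),94).round(1))
E
```

```text
[491.19281662  32.83741897 220.11547511] [-179.94915085    0.26414506 -170.87758083] 42.749252967438835
[230 158  19  19 290] [478.3  15.2  94. ]
[   0  216   74  117 5966] [ 630.1 -184.    94. ]
```

View pics/w9.png

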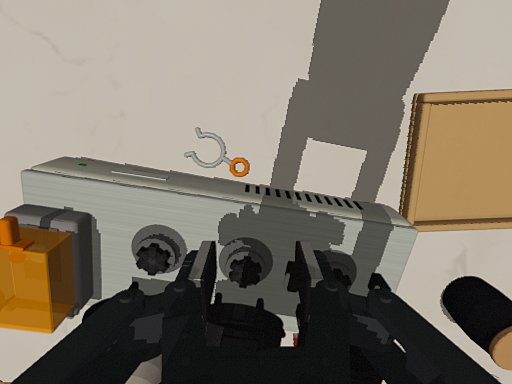

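Ring b slipped off the deck and lies flat on the worktop in front of the base, with its eye at (239,167) and ring body at (208,150).

```bash
python3 - <<'E'
from eye import *
w=snap('wrist');
hsv=cv2.cvtColor(w['img'],cv2.COLOR_RGB2HSV)
k=cv2.inRange(hsv,(3,150,80),(18,255,255));k[:,:150]=0
ys,xs=np.nonzero(k);p=((xs.min()+xs.max())/2,(ys.min()+ys.max())/2)
for z in (3,9): print(p,atz(w,p,z).round(1))
print('ring',atz(w,(208,150),3).round(1),'ends',atz(w,(187,155),3).round(1),atz(w,(198,130),3).round(1))
print('front edge near',atz(w,(230,183),85).round(1),sense()['tool_pos'],sense()['joint_pos'][5])
E
```

```text
(np.float64(370.0), np.float64(233.0)) [561.  202.3   3. ]
(np.float64(370.0), np.float64(233.0)) [558.4 199.2   9. ]
ring [483.  -26.9   3. ] ends [493.3 -51.9   3. ] [460.8 -41.3   3. ]
front edge near [495.3   8.7  85. ] [490.04345957  32.87229045 218.06526765] -101.27060419491161
```

```bash
python3 - <<'E'
from eye import *
w=snap('wrist');
k=cv2.inRange(cv2.cvtColor(w['img'],cv2.COLOR_RGB2HSV),(3,150,80),(18,255,255));k[:,:150]=0;k[:,330:]=0;k[210:]=0
ys,xs=np.nonzero(k);p=((xs.min()+xs.max())/2,(ys.min()+ys.max())/2)
for z in (3,9,14): print(p,atz(w,p,z).round(1))
print(sense()['tool_pos'])
E
```

```text
(np.float64(238.5), np.float64(171.0)) [500.9  14.    3. ]
(np.float64(238.5), np.float64(171.0)) [499.4  14.1   9. ]
(np.float64(238.5), np.float64(171.0)) [498.1  14.2  14. ]
[489.25888568  32.87810871 216.76361756]
```

>>> send_rows --steps '[[[-0.2, -1, 0], [0, 0, 0.1]], [[-0.2, -2, -1], [0, 0, 0.22]], [[-0.2, -2, -2], [0, 0, 0.22]], [[-0.2, -2, -2], [0, 0, 0.22]], [[-0.2, -2, -2], [0, 0, 0.22]], [[-0.2, -2, -2], [0, 0, 0.22]]]' --fingers 0.2

```text
time: 30.68
tool_pos: [484.6, -26.9, 159.1]
tcp_rot: [-179.9, 0.1, -158.2]
ft_force: [0.3, 0.2, 0.5]
finger_gap: 68.5
grip_force: 0.0
```

```bash
python3 - <<'E'
from eye import *
w=snap('wrist','w10');s=sense();print(s['tool_pos'],s['tcp_rot'],s['finger_gap'])
k=cv2.inRange(cv2.cvtColor(w['img'],cv2.COLOR_RGB2HSV),(3,150,80),(18,255,255));k[:,:130]=0;k[:,400:]=0
n,_,st,ct=cv2.connectedComponentsWithStats(k)
for i in range(1,n):
  if st[i][4]>50: x,y,ww,hh,_=st[i];print(st[i],atz(w,(x+ww/2-.5,y+hh/2-.5),9).round(1))
print(pts('ring','wrist'))
E
```

```text
[484.59878065 -26.92902458 159.13792494] [-1.79938787e+02  1.01782486e-01 -1.58239699e+02] 68.11812101108858
[273 194  24  23 273] [499.7  13.    9. ]
[(0.85, array([253.8, 178.9]))]
```

View pics/w10.png

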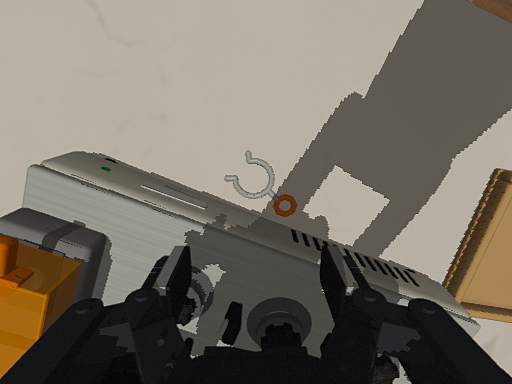

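Ring b's body is at about (253,178) and its eye at (285,205), close in front of the base. That was my last picture; from here I work from numbers.

```bash
python3 - <<'E'
from eye import *
w=snap('wrist');s=sense();print(s['tool_pos'],s['tcp_rot'])
print(pts('ring','wrist'))
for p in [(253.8,178.9),(253,178)]: print(atz(w,p,2).round(1))
for p in [(247,153),(226,178)]: print('tip',atz(w,p,3).round(1))
m=finder.trace('ring','wrist')[0];print(m['confidence'],m['mask'].sum(),m['box'])
g=np.argwhere(m['mask'])[:,::-1];q=np.array([atz(w,p,3)[:2] for p in g]);c=q-[499.7,13]
# project along axis
for name,p in (('min x',q[q[:,0].argmin()]),('max x',q[q[:,0].argmax()]),('min y',q[q[:,1].argmin()]),('max y',q[q[:,1].argmax()])): print(name,p.round())
E
```

```text
[484.4000722  -26.98604023 158.81311073] [-1.79950347e+02  8.25919607e-02 -1.58246372e+02]
[(0.63, array([254.7, 179.4]))]
[486.8 -27.4   2. ]
[486.2 -28.5   2. ]
tip [463.5 -44.1   3. ]
tip [496.4 -55.1   3. ]
0.56 1023 [0.4455, 0.3932, 0.1311, 0.1701]
min x [461. -43.]
max x [514.  18.]
min y [496. -56.]
max y [504.  28.]
```

>>> send_rows --steps '[[[-0.05, -0.17, -0.5], [0, 0, 0]], [[-0.05, -0.17, -2], [0, 0, 0]], [[-0.05, -0.17, -3.5], [0, 0, 0]], [[-0.05, -0.17, -4.6], [0, 0, 0]], [[-0.05, -0.17, -5], [0, 0, 0]], [[-0.05, -0.17, -5], [0, 0, 0]], [[-0.05, -0.17, -5], [0, 0, 0]]]'

```text
time: 31.8
tool_pos: [479.6, -32.1, 6.8]
tcp_rot: [179.8, -0.3, -158.3]
ft_force: [-9.3, -0.3, -5.2]
finger_gap: 68.4
grip_force: 0.0
```

>>> send_rows --steps '[[[0, 0, -0.1], [0, 0, 0]], [[0, 0, -0.2], [0, 0, 0]], [[0, 0, -0.2], [0, 0, 0]]]'

```text
time: 32.17
tool_pos: [479.5, -32.1, 1.0]
tcp_rot: [179.8, -0.3, -158.3]
ft_force: [-9.4, -0.2, -3.6]
finger_gap: 68.1
grip_force: 0.0
```

>>> send_rows --steps '[[[-0.05, 0, 1], [0, 0, 0]], [[-0.05, 0, 1.5], [0.05, -0.12, 0]], [[-0.05, 0, 1.5], [0.105, -0.26, 0]], [[-0.05, 0, 1.5], [0.105, -0.26, 0]], [[-0.05, 0, 1], [0.105, -0.26, 0]], [[-0.05, 0, 0.4], [0.105, -0.26, 0]], [[-0.05, 0, 0.15], [0.105, -0.26, 0]], [[-0.05, 0, 0.15], [0.105, -0.26, 0]], [[-0.05, 0, 0.15], [0.105, -0.26, 0]]]'

```text
time: 33.3
tool_pos: [481.4, -32.2, 6.7]
tcp_rot: [179.9, 16.1, -158.3]
ft_force: [0.7, 1.1, -0.8]
finger_gap: 68.7
grip_force: 0.0
```

>>> send_rows --steps '[[[0, 0, -0.1], [0, 0, 0]], [[0, 0, -0.15], [0, 0, 0]], [[0, 0, -0.15], [0, 0, 0]]]'

```text
time: 33.67
tool_pos: [480.7, -32.3, 1.8]
tcp_rot: [179.9, 16.1, -158.3]
ft_force: [-0.0, -0.6, -1.1]
finger_gap: 68.3
grip_force: 0.0
```

>>> send_rows --steps '[[[0.17, 0.03, 0], [0, 0, 0]], [[0.17, 0.03, -0.1], [0, 0, 0]], [[0.17, 0.03, -0.1], [0, 0, 0]], [[0.17, 0.03, -0.1], [0, 0, 0]]]'

```text
time: 34.17
tool_pos: [485.7, -31.3, -1.4]
tcp_rot: [179.9, 16.0, -158.3]
ft_force: [-0.7, 0.4, 0.3]
finger_gap: 68.3
grip_force: 0.0
```

>>> send_rows --steps '[[[0, 0, -0.05], [0, 0, 0]], [[0, 0, -0.1], [0, 0, 0]], [[0, 0, -0.1], [0, 0, 0]]]'

```text
time: 34.55
tool_pos: [485.7, -31.3, -4.4]
tcp_rot: [179.9, 16.0, -158.3]
ft_force: [-0.5, 1.3, -0.7]
finger_gap: 68.4
grip_force: 0.0
```

>>> send_rows --steps '[[[0, 0, 0], [0, 0, 0]], [[0, 0, 0], [0, 0, 0]], [[0, 0, 0], [0, 0, 0]], [[0, 0, 0], [0, 0, 0]]]' --fingers 0.55 --squeeze 20

```text
time: 35.05
tool_pos: [488.8, -32.4, -1.3]
tcp_rot: [-179.9, 16.3, -158.3]
ft_force: [-4.9, -2.3, 18.2]
finger_gap: 50.3
grip_force: 24.7
```

>>> send_rows --steps '[[[-0.05, 0, 0.2], [0, 0, 0]], [[-0.15, 0, 0.6], [0, 0, 0]], [[-0.5, 0, 1.2], [0, 0, 0]], [[-1, 0, 2.5], [0, 0, 0]], [[-1, 0, 4], [0, 0, 0]], [[-1, 0, 6], [0, 0, 0]], [[-1, 0, 6], [0, 0, 0]]]' --squeeze 30

```text
time: 35.92
tool_pos: [458.8, -32.3, 182.5]
tcp_rot: [-179.7, 16.5, -158.2]
ft_force: [0.7, 0.3, -1.2]
finger_gap: 48.7
grip_force: 31.3
```

```bash
python3 - <<'E'
from eye import *
w=snap('wrist');a=snap('scene');s=sense();print(s['tool_pos'],s['tcp_rot'],s['finger_gap'],s['grip_force'])
k=cv2.inRange(cv2.cvtColor(w['img'],cv2.COLOR_RGB2HSV),(3,150,80),(18,255,255))
n,_,st,ct=cv2.connectedComponentsWithStats(k)
tz=s['tool_pos'][2]
for i in range(1,n):
  if st[i][4]>80: x,y,ww,hh,_=st[i];p=(x+ww/2-.5,y+hh/2-.5);print(st[i],atz(w,p,9).round(1),atz(w,p,tz+10).round(1))
print(pts('ring','wrist'),pts('tray_mid','wrist'))
E
```

```text
[455.96869364 -31.44409978 176.56500922] [ 179.99537802   16.1300521  -158.26299929] 49.26042755409864 31.344689559191465
[   0  223  103  110 8105] [ 792.2 -230.6    9. ] [ 516.3 -134.6  186.6]
[299 296  11  17  95] [709. 152.   9.] [484.7  10.5 186.6]
[] []
```

>>> send_rows --steps '[[[0, 1.5, 1.5], [0, 0, 0]], [[0, 3, 2], [0, 0, 0]], [[0, 4.5, 2], [0, 0, 0]], [[0, 6, 2], [0, 0, 0]], [[0, 7.5, 2], [0, 0, 0]], [[0, 8.5, 2], [0, 0, 0]], [[0, 8.5, 2], [0, 0, 0]], [[0, 8.5, 2], [0, 0, 0]]]'

```text
time: 37.12
tool_pos: [455.1, 223.0, 234.1]
tcp_rot: [179.9, 15.9, -158.3]
ft_force: [-0.1, -0.1, -1.0]
finger_gap: 49.3
grip_force: 31.5
```

```bash
python3 - <<'E'
from eye import *
w=snap('wrist');s=sense();print(s['tool_pos'],s['tcp_rot'],s['finger_gap'],s['grip_force'])
print([(c,atz(w,p,8).round()) for c,p in pts('tray_mid','wrist')],[(c,p,atz(w,p,8).round()) for c,p in pts('ring','wrist')])
for m in finder.trace('tray_mid','wrist')[:1]:
    g=np.argwhere(m['mask'])[:,::-1]; q=np.array([atz(w,p,20)[:2] for p in g],np.float32)
    print(m['confidence'],m['box'],cv2.minAreaRect(q))
k=cv2.inRange(cv2.cvtColor(w['img'],cv2.COLOR_RGB2HSV),(3,170,110),(14,255,255))
n,_,st,ct=cv2.connectedComponentsWithStats(k)
for i in range(1,n):
  if st[i][4]>60: x,y,ww,hh,_=st[i];p=(x+ww/2-.5,y+hh/2-.5);print(st[i],atz(w,p,17).round(1))
E
```

```text
[455.42829155 222.70736739 234.50384074] [ 179.94199037   15.93884947 -158.30961765] 48.995655542280424 31.482888534665108
[(0.76, array([437., 344.,   8.]))] [(0.8, array([383.8, 139.8]), array([427., 386.,   8.])), (0.62, array([377.9, 231.6]), array([558., 469.,   8.]))]
0.62 [0.4656, 0.1057, 0.5057, 0.4388] ((438.65460205078125, 348.73974609375), (175.91403198242188, 266.4134826660156), 11.771244049072266)
```

>>> send_rows --steps '[[[-0.28, 1.5, -1], [0, 0, 0]], [[-0.28, 2.45, -2.5], [0, 0, 0]], [[-0.28, 2.45, -4.5], [0, 0, 0]], [[-0.28, 2.45, -6], [0, 0, 0]], [[-0.28, 2.45, -7], [0, 0, 0]], [[-0.28, 2.45, -7.35], [0, 0, 0]], [[-0.28, 2.45, -7.35], [0, 0, 0]], [[-0.28, 2.45, -7.35], [0, 0, 0]]]'

```text
time: 38.33
tool_pos: [449.0, 297.8, 17.3]
tcp_rot: [179.9, 16.2, -158.3]
ft_force: [0.5, 0.2, -0.2]
finger_gap: 49.1
grip_force: 31.5
```

>>> send_rows --steps '[[[0, 0, 0], [0, 0, 0]], [[0, 0, 0], [0, 0, 0]], [[0, 0, 0], [0, 0, 0]], [[0, 0, 0.7], [0, 0, 0]], [[0, 0, 2], [0, 0, 0]], [[0, 0, 4], [0, 0, 0]], [[0, -0.5, 6], [0, 0, 0]], [[0.3, -2.45, 7.4], [-0.1, 0.26, 0]], [[0.3, -2.45, 7.4], [-0.1, 0.26, 0]], [[0.3, -2.45, 7.4], [-0.1, 0.26, 0]]]' --fingers 0.2

```text
time: 39.58
tool_pos: [457.9, 223.2, 237.8]
tcp_rot: [179.7, 0.2, -158.4]
ft_force: [0.3, 0.1, -0.6]
finger_gap: 68.2
grip_force: 0.0
```

```bash
python3 - <<'E'
from eye import *
w=snap('wrist');s=sense();print(s['tool_pos'],s['tcp_rot'],s['finger_gap'],s['joint_pos'])
print([(c,atz(w,p,8).round()) for c,p in pts('tray_mid','wrist')],[(c,p,atz(w,p,8).round()) for c,p in pts('ring','wrist')])
k=cv2.inRange(cv2.cvtColor(w['img'],cv2.COLOR_RGB2HSV),(3,150,80),(16,255,255))
n,_,st,ct=cv2.connectedComponentsWithStats(k)
for i in range(1,n):
  if st[i][4]>60: x,y,ww,hh,_=st[i];p=(x+ww/2-.5,y+hh/2-.5);print(st[i],atz(w,p,17).round(1))
E
```

```text
[456.86584254 223.66353173 236.64263986] [ 1.79729614e+02  1.28840303e-01 -1.58360682e+02] 68.28539086697877 [ 20.11041415  -7.07548516  99.29142053   0.27395557  87.66251117
 -91.54009125]
[(0.78, array([434., 345.,   8.]))] [(0.87, array([314.8, 177.1]), array([448., 305.,   8.])), (0.64, array([378.8, 188.2]), array([430., 391.,   8.]))]
[375  29  99  47 138] [268.8 354.4  17. ]
[389 148  21  20 234] [384.  390.2  17. ]
[330 188  20  19 195] [458.6 344.4  17. ]
```

Both rings are in the tray. Next are the caps, pushed over from behind with closed fingers.

>>> send_rows --steps '[[[1.5, -1, 0.8], [0, 0, -0.18]], [[3, -2, 0.8], [0, 0, -0.37]], [[4.5, -3.08, 0.8], [0, 0, -0.37]], [[6, -3.08, 0.8], [0, 0, -0.37]], [[6.43, -3.08, 0.8], [0, 0, -0.37]], [[6.43, -3.08, 0.8], [0, 0, -0.37]], [[6.43, -3.08, 0.3], [0, 0, -0.37]], [[6.43, -3.08, -1], [0, 0, -0.37]], [[6.43, -3.08, -1.7], [0, 0, -0.37]], [[6.43, -3.08, -1.7], [0, 0, -0.37]]]' --fingers 1

```text
time: 40.98
tool_pos: [647.2, 131.3, 183.4]
tcp_rot: [179.8, -0.2, -179.5]
ft_force: [-0.9, 0.4, 0.4]
finger_gap: -0.3
grip_force: 0.0
```

```bash
python3 - <<'E'
from h import *
s=sense();print(s['tool_pos'],s['tcp_rot'],s['ft_force'],s['finger_gap'])
import numpy as np
p=s['tool_pos']
for r,t in ((70,1.2),(70,1.0),(70,.8),(72,.6),(74,.4),(75,.2),(75,.1),(75,0)):
    x=637-(r*np.cos(t)-8*np.sin(t)); z=108+r*np.sin(t)+8*np.cos(t); print(t,round(x),round(z),((x-p[0])/30).round(2),((z-p[2])/30).round(2))
E
```

```text
[647.15409156 131.34909484 183.43364451] [ 1.79770563e+02 -1.74190404e-01 -1.79481651e+02] [-0.85954935  0.35254582  0.38187277] -0.31909447582214534
1.2 619 176 -0.94 -0.24
1.0 606 171 -1.37 -0.41
0.8 594 164 -1.77 -0.65
0.6 582 155 -2.17 -0.94
0.4 572 144 -2.51 -1.31
0.2 565 131 -2.74 -1.76
0.1 563 123 -2.8 -2.0
0 562 116 -2.84 -2.25
```

>>> send_rows --steps '[[[-0.5, 0, -0.1], [0, 0, 0]], [[-0.94, 0, -0.24], [0, 0, 0]], [[-1.37, 0, -0.41], [0, 0, 0]], [[-1.77, 0, -0.65], [0, 0, 0]], [[-2.17, 0, -0.94], [0, 0, 0]], [[-2.51, 0, -1.31], [0, 0, 0]], [[-2.74, 0, -1.76], [0, 0, 0]], [[-2.84, 0, -2.05], [0, 0, 0]], [[-2.88, 0, -2.25], [0, 0, 0]], [[-2.9, 0, -2.32], [0, 0, 0]]]'

```text
time: 42.22
tool_pos: [562.1, 131.3, 116.1]
tcp_rot: [179.7, 0.1, -179.5]
ft_force: [-0.1, -0.1, 0.6]
finger_gap: -0.2
grip_force: 0.2
```

>>> send_rows --steps '[[[0, 0, -0.05], [0, 0, 0]], [[0, 0, -0.1], [0, 0, 0]], [[0, 0, -0.1], [0, 0, 0]]]'

```text
time: 42.6
tool_pos: [562.2, 131.3, 115.4]
tcp_rot: [179.7, 0.1, -179.5]
ft_force: [-8.8, -1.5, 13.6]
finger_gap: 0.1
grip_force: 6.8
```

>>> send_rows --steps '[[[0, 0, -0.06], [0, 0, 0]], [[0, 0, -0.06], [0, 0, 0]], [[0, 0, 1], [0, 0, 0]], [[0, 0, 3], [0, 0, 0]], [[0, 0, 5], [0, 0, 0]], [[1, -1, 5], [0, 0, 0]], [[2, -2, 5], [0, 0, 0]], [[2.95, -3.17, 5], [0, 0, 0]], [[2.95, -3.17, 5], [0, 0, 0]], [[2.95, -3.17, 4.6], [0, 0, 0]]]'

```text
time: 43.85
tool_pos: [651.5, 36.3, 252.3]
tcp_rot: [179.7, 0.2, -179.5]
ft_force: [-0.2, 0.8, -0.3]
finger_gap: -0.5
grip_force: 0.0
```

```bash
python3 - <<'E'
from h import *
w=snap('wrist');s=sense();print(s['tool_pos'],s['tcp_rot'])
for l in ('cap','cap_a'):
  try:
    for m in finder.trace(l,'wrist'): print(l,round(m['confidence'],2),(np.array(m['box'])*[512,384,512,384]).round())
    break
  except Exception as e: print(e)
for y in (131,36,-59): print(y,proj(w,[585,y,116]).round(), 'open top',proj(w,[610,y,190]).round())
E
```

```text
[650.18250748  36.76273176 249.3659531 ] [ 1.79711673e+02 -4.93586757e-05 -1.79491935e+02]
cap 0.85 [ 84. 138. 104.  42.]
cap 0.82 [314.  69.  89. 101.]
cap 0.62 [206. 122. 103.  53.]
131 [357. 114.] open top [388. 157.]
36 [254. 113.] open top [254. 156.]
-59 [150. 112.] open top [119. 155.]
```

>>> send_rows --steps '[[[-0.05, 0, -1.2], [0, 0, 0]], [[-0.1, 0, -2.2], [0, 0, 0]], [[-0.1, 0, -2.2], [0, 0, 0]], [[-0.6, 0, -2.3], [0, 0, 0]], [[-1.04, 0, -2.44], [0, 0, 0]], [[-1.47, 0, -2.6], [0, 0, 0]], [[-1.87, 0, -2.85], [0, 0, 0]], [[-2.27, 0, -3.14], [0, 0, 0]], [[-2.61, 0, -3.5], [0, 0, 0]], [[-2.84, 0, -3.95], [0, 0, 0]]]'

```text
time: 45.2
tool_pos: [566.5, 36.6, 135.1]
tcp_rot: [179.7, 0.3, -179.5]
ft_force: [0.3, 0.0, 0.5]
finger_gap: -0.1
grip_force: 0.2
```

>>> send_rows --steps '[[[-0.1, 0, -0.3], [0, 0, 0]], [[-0.15, 0, -0.45], [0, 0, 0]], [[-0.15, 0, -0.55], [0, 0, 0]], [[-0.15, 0, -0.62], [0, 0, 0]], [[-0.15, 0, -0.62], [0, 0, 0]]]'

```text
time: 45.82
tool_pos: [561.1, 36.2, 115.6]
tcp_rot: [179.7, 0.1, -179.5]
ft_force: [-5.9, 0.4, 9.4]
finger_gap: 0.0
grip_force: 4.6
```

>>> send_rows --steps '[[[0, 0, -0.07], [0, 0, 0]], [[0, 0, -0.12], [0, 0, 0]], [[0, 0, -0.12], [0, 0, 0]], [[0, 0, 1], [0, 0, 0]], [[0, 0, 3], [0, 0, 0]], [[0, 0, 5], [0, 0, 0]], [[1, -1, 5], [0, 0, 0]], [[2, -2, 5], [0, 0, 0]], [[2.95, -3.17, 5], [0, 0, 0]], [[2.95, -3.17, 5], [0, 0, 0]]]'

```text
time: 47.08
tool_pos: [650.6, -61.6, 263.2]
tcp_rot: [179.8, 0.0, -179.7]
ft_force: [-0.3, 1.1, 0.0]
finger_gap: -0.0
grip_force: 0.0
```

```bash
python3 - <<'E'
from h import *
w=snap('wrist');s=sense();print(s['tool_pos'],s['tcp_rot'])
for m in finder.trace('cap','wrist'): print(round(m['confidence'],2),(np.array(m['box'])*[512,384,512,384]).round())
for y in (131,36,-59): print(y,proj(w,[585,y,116]).round(), 'open top',proj(w,[610,y,190]).round())
E
```

```text
[649.98223542 -60.16864982 263.52252299] [ 1.79716020e+02  1.85268765e-02 -1.79624155e+02]
0.97 [214. 137.  94.  38.]
0.85 [406.  69.  93. 100.]
0.62 [312.  68.  88. 102.]
131 [455. 115.] open top [513. 156.]
36 [356. 114.] open top [386. 155.]
-59 [257. 114.] open top [258. 155.]
```

>>> send_rows --steps '[[[-0.05, 0.03, -1.5], [0, 0, 0]], [[-0.1, 0.03, -2.68], [0, 0, 0]], [[-0.1, 0.03, -2.68], [0, 0, 0]], [[-0.6, 0.03, -2.78], [0, 0, 0]], [[-1.04, 0.03, -2.92], [0, 0, 0]], [[-1.47, 0.03, -3.08], [0, 0, 0]], [[-1.87, 0.03, -3.33], [0, 0, 0]], [[-2.27, 0.03, -3.62], [0, 0, 0]], [[-2.61, 0.03, -3.98], [0, 0, 0]], [[-2.84, 0.03, -4.43], [0, 0, 0]]]'

```text
time: 48.42
tool_pos: [565.7, -57.8, 134.2]
tcp_rot: [179.8, 0.4, -179.5]
ft_force: [0.3, -0.3, -0.5]
finger_gap: 0.4
grip_force: 0.2
```

>>> send_rows --steps '[[[-0.1, 0, -0.3], [0, 0, 0]], [[-0.15, 0, -0.45], [0, 0, 0]], [[-0.15, 0, -0.55], [0, 0, 0]], [[-0.15, 0, -0.7], [0, 0, 0]], [[-0.15, 0, -0.74], [0, 0, 0]], [[-0.15, 0, -0.74], [0, 0, 0]]]'

```text
time: 49.18
tool_pos: [559.8, -58.1, 114.0]
tcp_rot: [179.8, 0.1, -179.5]
ft_force: [-23.2, 3.1, 36.8]
finger_gap: 0.1
grip_force: 18.7
```

>>> send_rows --steps '[[[0, 0, 0.5], [0, 0, 0]], [[0, 0, 2], [0, 0, 0]], [[0, 0, 4], [0, 0, 0]], [[-0.3, -1.5, 4], [0, 0, 0]], [[-0.5, -3.5, 4], [0, 0, 0]], [[-0.5, -3.5, 4], [0, 0, 0]], [[-0.5, -3.5, 4], [0, 0, 0]], [[-0.5, -3.5, 4], [0, 0, 0]]]' --fingers 0.5

```text
time: 50.18
tool_pos: [545.1, -161.9, 229.3]
tcp_rot: [179.7, 0.1, -179.4]
ft_force: [-0.5, -0.2, 0.4]
finger_gap: 42.7
grip_force: 0.0
```

```bash
python3 - <<'E'
from h import *
w=snap('wrist');s=sense();print(s['tool_pos'],s['tcp_rot'],s['finger_gap'])
for m in finder.trace('cap','wrist'): print(round(m['confidence'],2),(np.array(m['box'])*[512,384,512,384]).round())
for y in (131,36,-59): print(y,proj(w,[585,y,116]).round())
for c,p in pts('guard_tab','wrist'): print('tab',c,p,atz(w,p,148).round(1))
b=snap('side');a=snap('scene')
for n,q in (('side',b),('scene',a)): print(n,[(c,p,atz(q,p,148).round()) for c,p in pts('guard_tab',n)],[(c,p) for c,p in pts('toggle_tip',n)])
print(pts('toggle_tip','wrist'))
k=cv2.inRange(cv2.cvtColor(w['img'],cv2.COLOR_RGB2HSV),(3,150,60),(25,255,255))
n,_,st,_=cv2.connectedComponentsWithStats(k)
for i in range(1,n):
  if st[i][4]>100: print(st[i])
E
```

```text
[ 545.16704551 -161.77467527  229.35575961] [ 1.79713904e+02  9.23363990e-02 -1.79417610e+02] 42.65120685023975
0.69 [502. 206.  10.  69.]
0.58 [410. 186.  93.  93.]
131 [556. 231.]
36 [458. 231.]
-59 [361. 230.]
tab 0.85 [254.  204.1] [ 546.8 -162.   148. ]
tab 0.2 [ 97.8 238. ] [ 578.2 -293.6  148. ]
side [(0.92, array([265.6, 215.6]), array([ 546., -156.,  148.]))] []
scene [(0.7, array([281.3, 205. ]), array([ 559., -171.,  148.])), (0.63, array([343.8, 254.9]), array([ 549., -456.,  148.]))] []
[]
[ 214  191   78  118 7702]
[ 69 231  48  43 962]
[109 285  27  15 104]
```

>>> send_rows --steps '[[[-0.08, 0, -1], [0, 0, 0]], [[-0.08, 0, -2.4], [0, 0, 0]], [[-0.08, 0, -2.95], [0, 0, 0]], [[-0.08, 0, -2.95], [0, 0, 0]], [[-0.08, 0, -2.95], [0, 0, 0]]]'

```text
time: 51.3
tool_pos: [543.6, -163.5, 142.9]
tcp_rot: [179.8, 0.2, -179.5]
ft_force: [1.0, 0.0, 0.2]
finger_gap: 42.6
grip_force: 0.0
```

>>> send_rows --steps '[[[0, 0, 0], [0, 0, 0]], [[0, 0, 0], [0, 0, 0]], [[0, 0, 0], [0, 0, 0]], [[0, 0, 0], [0, 0, 0]]]' --fingers 1 --squeeze 20

```text
time: 51.8
tool_pos: [543.3, -163.7, 142.3]
tcp_rot: [179.8, 0.2, -179.5]
ft_force: [0.1, -2.1, 6.6]
finger_gap: 9.0
grip_force: 23.6
```

```bash
python3 - <<'E'
from h import *
s=sense();print(s['tool_pos'],s['finger_gap'])
for t in np.arange(.1,1.86,.1):
    u=106*np.cos(t)-28*np.sin(t);z=106*np.sin(t)+28*np.cos(t);print(round(t,2),round((106-u)/30,2),round((z-28)/30,2))
E
```

```text
[ 543.3168032  -163.69644768  142.30389001] 8.951940466216662
0.1 0.11 0.35
0.2 0.26 0.68
0.3 0.43 1.0
0.4 0.64 1.3
0.5 0.88 1.58
0.6 1.14 1.83
0.7 1.43 2.06
0.8 1.74 2.25
0.9 2.07 2.41
1.0 2.41 2.54
1.1 2.76 2.64
1.2 3.12 2.7
1.3 3.49 2.72
1.4 3.85 2.71
1.5 4.21 2.66
1.6 4.57 2.57
1.7 4.91 2.45
1.8 5.25 2.3
```

>>> send_rows --steps '[[[0.11, 0, 0.35], [0, 0, 0]], [[0.26, 0, 0.68], [0, 0, 0]], [[0.43, 0, 1.0], [0, 0, 0]], [[0.64, 0, 1.3], [0, 0, 0]], [[0.88, 0, 1.58], [0, 0, 0]], [[1.14, 0, 1.83], [0, 0, 0]], [[1.43, 0, 2.06], [0, 0, 0]], [[1.74, 0, 2.25], [0, 0, 0]], [[2.07, 0, 2.41], [0, 0, 0]], [[2.41, 0, 2.54], [0, 0, 0]]]'

```text
time: 53.05
tool_pos: [614.9, -163.5, 217.4]
tcp_rot: [179.8, 0.0, -179.5]
ft_force: [-2.1, -5.5, -1.5]
finger_gap: 9.1
grip_force: 20.9
```

>>> send_rows --steps '[[[0.35, 0, 0.1], [0, 0, 0]], [[0.71, 0, 0.16], [0, 0, 0]], [[1.08, 0, 0.18], [0, 0, 0]], [[1.44, 0, 0.17], [0, 0, 0]], [[1.8, 0, 0.12], [0, 0, 0]], [[2.16, 0, 0.03], [0, 0, 0]], [[2.5, 0, -0.09], [0, 0, 0]], [[2.5, 0, -0.09], [0, 0, 0]], [[2.5, 0, -0.09], [0, 0, 0]]]'

```text
time: 54.18
tool_pos: [691.4, -163.3, 215.8]
tcp_rot: [179.8, 0.3, -179.5]
ft_force: [1.3, -5.2, 4.8]
finger_gap: 9.3
grip_force: 21.6
```

>>> send_rows --steps '[[[0, 0, 0], [0, 0, 0]], [[0, 0, 0], [0, 0, 0]], [[0, 0, 0.7], [0, 0, 0]], [[0, 0, 1.7], [0, 0, 0]], [[-1.5, 0, 1.7], [0, 0, 0]], [[-3.5, 0, 1.7], [0, 0, 0]], [[-4.9, 0, 1.7], [0, 0, 0]], [[-4.9, 0, 1.7], [0, 0, 0]], [[-4.9, 0, 1.7], [0, 0, 0]]]' --fingers 0.6

```text
time: 55.3
tool_pos: [543.7, -163.1, 267.2]
tcp_rot: [179.8, 0.3, -179.5]
ft_force: [0.9, 0.1, -0.2]
finger_gap: 34.1
grip_force: 0.0
```

```bash
python3 - <<'E'
from h import *
w=snap('wrist');s=sense();print(s['tool_pos'],s['tcp_rot'],s['finger_gap'])
for m in finder.trace('cap','wrist'): print(round(m['confidence'],2),(np.array(m['box'])*[512,384,512,384]).round())
for y in (131,36,-59): print(y,proj(w,[585,y,116]).round())
b=snap('side');a=snap('scene')
for n,q,z in (('wrist',w,143),('side',b,143),('scene',a,143)): print(n,[(c,p,atz(q,p,z).round()) for c,p in pts('toggle_tip',n)],'tab',[(c,p,atz(q,p,210).round()) for c,p in pts('guard_tab',n)])
print('expect tip wrist',proj(w,[574.8,-164,142.6]))
for m in finder.trace('cap','scene'): print('sc',round(m['confidence'],2),(np.array(m['box'])*[512,384,512,384]).round())
for y in (131,36,-59): print(y,proj(a,[585,y,116]).round(),proj(a,[610,y,150]).round())
E
```

```text
[ 543.98534895 -163.14823196  266.90574443] [ 179.76982224    0.23068724 -179.50103624] 34.310815211077866
0.9 [313. 175.  72.  86.]
0.61 [394. 177.  81.  80.]
0.16 [221. 261.  67.  92.]
131 [523. 217.]
36 [437. 216.]
-59 [350. 216.]
wrist [(0.41, array([254.3, 216.2]), array([ 575., -163.,  143.]))] tab []
side [(0.43, array([278.9, 217.8]), array([ 580., -165.,  143.]))] tab [(0.83, array([324.2, 194. ]), array([ 699., -176.,  210.])), (0.73, array([214. , 196.2]), array([ 411., -145.,  210.])), (0.56, array([326.4, 311.3]), array([ 566., -614.,  210.])), (0.37, array([260.5, 191.6]), array([ 535., -135.,  210.]))]
scene [] tab [(0.84, array([312.2, 168.3]), array([ 725., -146.,  210.]))]
expect tip wrist [253.04053225 216.1998908 ]
sc 0.85 [240. 174.  24.  16.]
sc 0.75 [225. 165.  23.  13.]
sc 0.73 [253. 184.  28.  20.]
131 [233. 169.] [238. 159.]
36 [248. 180.] [254. 171.]
-59 [265. 193.] [271. 183.]
```

>>> send_rows --steps '[[[0, 0, -1], [0, 0, 0]], [[0, 0, -2.5], [0, 0, 0]], [[0, 0, -4], [0, 0, 0]], [[0, 0, -4.4], [0, 0, 0]], [[0, 0, -4.4], [0, 0, 0]], [[0.3, 0, -4.4], [0, 0, 0]], [[0.6, 0, -4.4], [0, 0, 0]], [[0.9, 0, -4.4], [0, 0, 0]], [[1.15, 0, -4.4], [0, 0, 0]], [[1.25, 0, -4.4], [0, 0, 0]]]' --fingers 1

```text
time: 57.1
tool_pos: [580.9, -163.1, 133.5]
tcp_rot: [179.7, 0.1, -179.5]
ft_force: [-1.5, -1.6, 1.5]
finger_gap: -0.2
grip_force: 1.3
```

>>> send_rows --steps '[[[0.06, 0, 0], [0, 0, 0]], [[0.12, 0, 0], [0, 0, 0]], [[0.12, 0, 0], [0, 0, 0]]]'

```text
time: 57.48
tool_pos: [582.5, -163.2, 133.1]
tcp_rot: [179.7, -0.1, -179.5]
ft_force: [-8.5, -0.5, 3.9]
finger_gap: 0.2
grip_force: 4.9
```

>>> send_rows --steps '[[[-0.4, 0, 0], [0, 0, 0]], [[-1, 0, 0.5], [0, 0, 0]], [[-1, 0, 2.5], [0, 0, 0]], [[-1, 0, 4.5], [0, 0, 0]], [[-1, 0, 4.5], [0, 0, 0]], [[-1, 0, 4.5], [0, 0, 0]]]' --fingers 0.6

```text
time: 58.22
tool_pos: [553.8, -163.0, 268.5]
tcp_rot: [179.7, 0.2, -179.5]
ft_force: [-1.2, -0.1, -0.5]
finger_gap: 34.4
grip_force: 0.0
```

```bash
python3 - <<'E'
from h import *
w=snap('wrist');s=sense();print(s['tool_pos'],s['tcp_rot'],s['finger_gap'])
b=snap('side')
for n,q,z in (('wrist',w,143),('side',b,143)): print(n,[(c,p,atz(q,p,z).round()) for c,p in pts('toggle_tip',n)],'tab',[(c,p,atz(q,p,210).round()) for c,p in pts('guard_tab',n)][:2])
print('expect on/off',proj(w,[598,-164,142.6]),proj(w,[575,-164,142.6]),proj(b,[703.5,-163,210]))
k=cv2.inRange(cv2.cvtColor(w['img'],cv2.COLOR_RGB2HSV),(0,150,60),(3,255,255))|cv2.inRange(cv2.cvtColor(w['img'],cv2.COLOR_RGB2HSV),(172,150,60),(180,255,255))
n,_,st,ct=cv2.connectedComponentsWithStats(k)
for i in range(1,n):
  if st[i][4]>20: print(st[i])
E
```

```text
[ 553.29800784 -162.74339665  267.12148965] [ 1.79694470e+02  3.14090712e-02 -1.79507673e+02] 34.08742352984495
wrist [(0.76, array([252.8, 229.9]), array([ 600., -164.,  143.]))] tab []
side [(0.42, array([286. , 219.1]), array([ 598., -175.,  143.]))] tab [(0.89, array([326. , 192.1]), array([ 707., -165.,  210.])), (0.66, array([223.4, 303.2]), array([ 404., -569.,  210.]))]
expect on/off [252.70137977 227.91491594] [252.82835894 206.55728075] [324.5245805  191.91965566]
[249 224  11  11  94]
[ 437  270   66   77 4220]
```

>>> send_rows --steps '[[[2, 0, 0], [0, 0, 0]], [[4, 0, 0], [0, 0, 0]], [[5.07, 0, 0], [0, 0, 0]], [[5.07, 0, 0], [0, 0, 0]], [[5.07, 0, -0.6], [0, 0, 0]], [[5.07, 0, -1.3], [0, 0, 0]], [[5.07, 0, -1.85], [0, 0, 0]], [[5.07, 0, -1.9], [0, 0, 0]], [[5.07, 0, -1.9], [0, 0, 0]]]'

```text
time: 59.65
tool_pos: [706.0, -163.1, 211.8]
tcp_rot: [179.7, 0.1, -179.5]
ft_force: [1.1, 0.1, 0.2]
finger_gap: 34.0
grip_force: 0.0
```

>>> send_rows --steps '[[[0, 0, 0], [0, 0, 0]], [[0, 0, 0], [0, 0, 0]], [[0, 0, 0], [0, 0, 0]], [[0, 0, 0], [0, 0, 0]]]' --fingers 1 --squeeze 20

```text
time: 60.15
tool_pos: [706.7, -163.5, 212.9]
tcp_rot: [179.8, 0.2, -179.5]
ft_force: [-0.6, -1.6, 5.9]
finger_gap: 9.0
grip_force: 23.8
```

```bash
python3 - <<'E'
import numpy as np
f=lambda t:(106*np.cos(t)-28*np.sin(t),106*np.sin(t)+28*np.cos(t))
a=f(1.85)
for t in list(np.arange(1.75,.9,-.1))+list(np.arange(.85,0,-.1))+[0]:
    b=f(t);print(round(t,2),round((a[0]-b[0])/30,2),round((b[1]-a[1])/30,2))
E
```

```text
1.75 -0.32 0.17
1.65 -0.66 0.31
1.55 -1.01 0.41
1.45 -1.37 0.48
1.35 -1.73 0.51
1.25 -2.1 0.51
1.15 -2.46 0.47
1.05 -2.82 0.39
0.95 -3.17 0.28
0.85 -3.5 0.13
0.75 -3.82 -0.05
0.65 -4.12 -0.26
0.55 -4.4 -0.5
0.45 -4.65 -0.76
0.35 -4.87 -1.05
0.25 -5.06 -1.36
0.15 -5.23 -1.69
0.05 -5.35 -2.03
0 -5.4 -2.21
```

Gripped (9 mm). Lowering the guard.

>>> send_rows --steps '[[[-0.32, 0, 0.17], [0, 0, 0]], [[-0.66, 0, 0.31], [0, 0, 0]], [[-1.01, 0, 0.41], [0, 0, 0]], [[-1.37, 0, 0.48], [0, 0, 0]], [[-1.73, 0, 0.51], [0, 0, 0]], [[-2.1, 0, 0.51], [0, 0, 0]], [[-2.46, 0, 0.47], [0, 0, 0]], [[-2.82, 0, 0.39], [0, 0, 0]], [[-3.17, 0, 0.28], [0, 0, 0]], [[-3.5, 0, 0.13], [0, 0, 0]]]'

```text
time: 61.4
tool_pos: [600.2, -163.6, 216.6]
tcp_rot: [179.8, 0.1, -179.5]
ft_force: [-1.9, -4.6, 8.1]
finger_gap: 9.1
grip_force: 26.1
```

>>> send_rows --steps '[[[-0.32, 0, -0.18], [0, 0, 0]], [[-0.62, 0, -0.39], [0, 0, 0]], [[-0.9, 0, -0.63], [0, 0, 0]], [[-1.15, 0, -0.89], [0, 0, 0]], [[-1.37, 0, -1.18], [0, 0, 0]], [[-1.56, 0, -1.49], [0, 0, 0]], [[-1.73, 0, -1.82], [0, 0, 0]], [[-1.85, 0, -2.16], [0, 0, 0]], [[-1.88, 0, -2.3], [0, 0, 0]], [[-1.88, 0, -2.3], [0, 0, 0]]]'

```text
time: 62.65
tool_pos: [541.1, -163.5, 144.8]
tcp_rot: [179.7, -0.3, -179.6]
ft_force: [-9.9, -7.5, 5.2]
finger_gap: 8.9
grip_force: 33.1
```

Release and go up, then check everything.

>>> send_rows --steps '[[[0, 0, 0], [0, 0, 0]], [[0, 0, 0], [0, 0, 0]], [[0, 0, 0], [0, 0, 0]], [[0, 0, 1], [0, 0, 0]], [[0, 0, 3], [0, 0, 0]], [[-0.3, 1, 5], [0, 0, 0]], [[-0.5, 3, 5], [0, 0, 0]], [[-0.7, 4, 5], [0, 0, 0]], [[-0.7, 4, 5], [0, 0, 0]], [[-0.7, 4, 5], [0, 0, 0]]]' --fingers 0.6

```text
time: 63.9
tool_pos: [523.6, -43.2, 296.2]
tcp_rot: [179.8, 0.1, -179.5]
ft_force: [0.3, -0.7, 0.6]
finger_gap: 34.1
grip_force: 0.0
```

```bash
python3 - <<'E'
from h import *
S={n:snap(n) for n in('wrist','scene','side')};w=S['wrist'];s=sense();print(s['tool_pos'],s['time'],s['finger_gap'])
for n,q in S.items():
  print(n,'tab',[(c,p,atz(q,p,148).round()) for c,p in pts('guard_tab',n)][:2],'ring',[(c,atz(q,p,8).round()) for c,p in pts('ring',n)],'tog',[(c,atz(q,p,143).round()) for c,p in pts('toggle_tip',n)])
  print('  tray',[(c,atz(q,p,8).round()) for c,p in pts('tray_mid',n)][:1],'pick',[(c,atz(q,p,12).round()) for c,p in pts('pick_grip',n)][:1])
  for m in finder.trace('cap',n): print('  cap',round(m['confidence'],2),(np.array(m['box'])*[512,384,512,384]).round())
print([proj(w,[585,y,116]).round().tolist() for y in (131,36,-59)])
print([(c,p,atz(w,p,85).round()) for c,p in pts('spindle','wrist')])
E
```

```text
[523.67842124 -43.92399807 296.05603904] 64.05 34.16974482760576
wrist tab [(0.75, array([141.6, 197.5]), array([ 544., -161.,  148.]))] ring [(0.87, array([440., 283.,   8.]))] tog []
  tray [(0.34, array([ 650., -372.,    8.]))] pick [(0.93, array([ 418., -322.,   12.]))]
  cap 0.91 [284. 184.  73.  76.]
  cap 0.9 [210. 186.  61.  75.]
  cap 0.63 [365. 184.  67.  77.]
scene tab [(0.66, array([277.6, 205.6]), array([ 547., -166.,  148.]))] ring [(0.62, array([430., 289.,   8.])), (0.48, array([410., 363.,   8.]))] tog []
  tray [(0.91, array([444., 339.,   8.]))] pick [(0.64, array([ 416., -336.,   12.]))]
  cap 0.79 [241. 172.  22.  19.]
  cap 0.61 [253. 185.  27.  21.]
  cap 0.54 [223. 161.  24.  18.]
side tab [(0.87, array([267.7, 215.9]), array([ 551., -159.,  148.]))] ring [(0.6, array([431., 283.,   8.])), (0.38, array([425., 382.,   8.]))] tog []
  tray [(0.88, array([429., 364.,   8.]))] pick [(0.93, array([ 424., -317.,   12.]))]
  cap 0.72 [249. 182.  27.  14.]
  cap 0.61 [253. 189.  32.  16.]
  cap 0.5 [259. 203.  26.  21.]
  cap 0.19 [241. 179.  74.  90.]
[[398.0, 222.0], [319.0, 222.0], [240.0, 222.0]]
[(0.81, array([386.7, 213.6]), array([586., 131.,  85.])), (0.77, array([243.5, 212.9]), array([587., -56.,  85.])), (0.62, array([315.6, 212. ]), array([585.,  38.,  85.]))]
```

>>> send_rows --steps '[[[-0.5, 2, 0], [0, 0, 0]], [[-1, 4, 0], [0, 0, 0]], [[-1.5, 6, 0], [0, 0, 0]], [[-2.2, 8, 0], [0, 0, 0]], [[-2.2, 9, 0], [0, 0, 0]], [[-2.2, 9, 0], [0, 0, 0]], [[-2.2, 9, 0], [0, 0, 0]]]'

```text
time: 65.88
tool_pos: [457.7, 226.4, 296.3]
tcp_rot: [179.8, 0.1, -179.5]
ft_force: [0.1, 0.2, 0.8]
finger_gap: 34.5
grip_force: 0.0
```

```bash
python3 - <<'E'
from h import *
w=snap('wrist');s=sense();print(s['tool_pos'])
print([(c,atz(w,p,8).round()) for c,p in pts('tray_mid','wrist')],[(c,p,atz(w,p,8).round()) for c,p in pts('ring','wrist')])
for m in finder.trace('tray_mid','wrist')[:1]:
    g=np.argwhere(m['mask'])[:,::-1]; q=np.array([atz(w,p,20)[:2] for p in g],np.float32);print(cv2.minAreaRect(q))
k=cv2.inRange(cv2.cvtColor(w['img'],cv2.COLOR_RGB2HSV),(3,150,80),(16,255,255))
n,_,st,ct=cv2.connectedComponentsWithStats(k)
for i in range(1,n):
  if st[i][4]>100: x,y,ww,hh,_=st[i];print(st[i],atz(w,(x+ww/2-.5,y+hh/2-.5),17).round(1))
E
```

```text
[457.85907469 226.06414784 296.31653967]
[(0.56, array([427., 329.,   8.]))] [(0.67, array([355.9, 129.6]), array([421., 374.,   8.])), (0.65, array([296.1, 139.4]), array([436., 288.,   8.]))]
((432.3121032714844, 332.67529296875), (172.63125610351562, 263.3941650390625), 12.156105041503906)
[352  87  19  19 200] [375.4 372.2  17. ]
[315 143  17  18 182] [452.  326.6  17. ]
```

The tray was nudged about 17 mm at some point, but both rings are still inside it. I'm handing in.

```bash
python3 -c "
from bench import order
print(order.hand_in())"
```

```text
the job is handed in; nothing more can be done
None
```

The job is handed in at about 66 s of the 210 s allowed: both rings (b and c; there was none on a) were pulled with the pick and are in the tray. The pick is back on the worktop, all three caps are shut, the switch is on and the guard is down; ring b was knocked off the deck onto the worktop on the first grab, and I picked it up there by its body.

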